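Fit the inner cover under the rims of the sample box

ROBOT

A 7-joint arm with a two-finger parallel gripper is mounted at the origin on the work surface. World frame = base frame: x ahead of the robot, y to its left, z up, the work surface at z = 0. Lengths are in m, angles in rad, forces in N, time in s.
With the tool pointing down it reaches from about 0.4 to 0.875 m from the base axis. Payload 6.5 kg.
Tool frame: the origin (TCP) lies on the centre line of the jaws, within the pads' length; the fingertips stand 14 mm ahead of it and the grasp point (between the pads) lies 5 mm behind it; z points along the fingers, y is the direction in which the jaws open and shut (so a half turn about z gives the same grasp; the last joint's range is limited). The gripper opens to 85 mm and grips with 20 to 120 N. Pads are 22 mm wide; open, the fingers measure 114 mm over their backs; the gripper's body (76 mm by 85 mm) begins 54 mm behind the grasp point. The pads swing forward as they close: fully open they stand 13 mm farther back than shut.
Start: joints at [-1.274, 0.536, -0.004, 1.538, 0.003, 1.067, -0.071], TCP at [0.231, 0.608, 0.245] pointing down, gripper open.
Joint ranges: [-2.7, 2.7], [-0.37, 2.16], [-1.27, 1.26], [0.24, 2.4], [-1.31, 4.45], [0.19, 1.91], [-2.76, 2.76]. Speed limits (rad/s): [2.39, 2.39, 3.14, 3.14, 3.14, 3.14, 3.14].

INTERFACE

Orientations are given as a unit quaternion [x, y, z, w].
In Python, from workcell import telemetry, vision, arm gives the robot as it stands.
- The arm moves only by the tool apply_moves, never from a script. Its argument "targets" is a list of rows, each an object of numbers: "gripper": the closure, from 0 (fully open) to 1 (shut); "dx", "dy", "dz": the shift along the tool's x, y, z in units of 25 mm (1.0 is 25 mm); "rx", "ry", "rz": the turn, a rotation vector about the tool's x, y, z in units of 5 degrees (1.0 is 5 degrees). A call has 1 to 12 rows; each row shifts and turns the commanded pose from where the row before left it, along the tool's axes as they then stand; what a row does not reach is not made up. A row lasts 1/12 s, in which the tool goes at most 41.7 mm and 7.16 degrees, less where a joint would pass 70% of its speed; a pose out of reach is approached as far as the arm can. A call is refused whole if a number of a shift passes 1 or a number of a turn 1, either way. A call with a gripper value outside its range is refused whole. The fingers move at their own pace and stop on an object; "grip_force" is the grip in N (left out, the last holds). Time passes only in rows, so rows that do not move let the fingers close. It gives the time, the measured TCP pose, the force and the opening at its end, in the units of the state.
- telemetry.state(): the state, without advancing time (a new reading comes with each control period).
- vision.read_camera(name): name is "side" or "top"; returns a dict with "img" (480x640x3 uint8, blue, green, red), "z_map" (480x640 float32, m along the optical axis (not along the pixel's ray), 0 where there is no reading), "intrinsics" (3x3 intrinsics, pixels), "eye" and "rotation" of the camera in the world. Camera axes: x right, y down, z forward; pixel columns grow to the right and rows downward; lengths in m; the calibration is good to about 2 mm. A picture is of the moment at which its call begins.
- arm.hand_in(): hands the job in, once; it reports no verdict.
The state is a dict: "time": time; "joint_pos": joint angles; "joint_velocities": joint speeds; "tau": joint torques, N m; "ee_pos": TCP position; "ee_rot": TCP orientation; "force": force on the tool from outside, world axes, zero at the start; "ft_torque": the same for the moment, N m; "finger_gap": finger opening in m.
Only numpy, scipy, OpenCV 4.12 (cv2) and the standard library are available. Lean on these libraries where they do the work, as an engineer would, in place of code of your own. Each camera call takes 0.05 s, during which the arm holds its last target.

TASK

Fit the flat cover plate into the sample transport box: it is longer than the opening, so tilt it, tuck one end under the rim at one end of the box until it meets the end wall, lower the other end past the opposite rim, and slide the plate back so that it lies flat on the ledges with both ends about equally far under the rims. Work gently, without forcing the plate or the box, leave the other things on the table where they are, and let go of the plate at the end.

Things in the scene. Friction and masses are not known exactly. Their poses are not given: they have to be found in the camera images.
- tub: White open sample box, fixed; outside 264 (x) x 150 (y) mm, walls 86 mm high, 4 thick. Origin: centre of its underside; x along its length, z up; both ends alike. In it is an aluminium insert with rims, ledges and end walls. The insert's height is adjustable (+-9 mm) and it has play along x (+-5 mm): both differ each time and are not measured: feel or look. It stays put, but over 15 N harms it.
- tub_ledge (a point): Middle of the box, 60 mm above the table: the insert's middle at ledge-top height in its nominal place (true place up to 9 mm higher or lower and 5 mm along x). From the insert's middle: ledge tops run from 54 mm out to the end wall (stop) at 112 mm, at both x ends; above each ledge a rim, 6 mm thick, underside 15 mm above the ledge, covers 76 mm outwards. Mouth: 152 mm between rims, 130 mm between side walls.
- plate_mid (a point): Centre of the cover plate's slab, half-way through its 6 mm thickness. The cover plate is grey plastic, 187 (its x) x 116 (its y) x 6 mm, 0.21 to 0.36 kg, symmetric; at the start it lies flat on the table with its handle up. x along its length, z up out of its handle side.
- plate_grip (a point): Centre of the plate's handle bar, 53 mm above plate_mid along the plate's z. The bar is flat-sided: 12 mm thick (along the plate's x), 80 mm long (along y), 22 mm high (z), standing on two posts at its ends, 64 mm free between them, with 39 mm of free space between the bar and the slab. Same axes as plate_mid.
- plate_end_a (a point): Middle of the plate's +x end face, 93.5 mm from plate_mid.
- plate_end_b (a point): Middle of the plate's -x end face, 93.5 mm from plate_mid.
- sanitizer: Bottle, 60 mm across, 130 mm high, bystander; origin under its centre.
- beaker: White cup, 72 mm across, 80 mm high, bystander; origin under its centre.
- jar: White jar, 52 mm across, 60 mm high, bystander; origin under its centre.
- marker: Black marker lying on the table, 120 mm long, 16 mm thick, bystander; origin on its underside at the middle.
- carton: Cardboard carton, 100 x 70 x 50 mm, bystander; origin under its centre.
- dish: White open dish, 110 x 80 x 25 mm, bystander; origin under its centre.
- tube: Sample tube lying on the table, 76 mm long, 16 mm thick at its cap, bystander; origin on the table under its middle.
There are look-alikes about, which are no part of the job. What is shaped like the part that bears plate_mid but orange is not meant.

How it is judged:
By the outcome, as a careful person would: the job done as asked, in the order asked, and still so for the second after the job is handed in, with the robot touching nothing.
It also fails if it takes over 58 s, if anything falls off the work surface, if the arm or the gripper's body presses on something with over 40 N, if the wrist force passes 120 N, or if a joint passes its speed limit or range.

## Working session

There is one attempt and no reset: what is moved stays moved. The work goes in short steps, Python scripts to look and compute and a tool call to move; the robot and the scene stay as the last step left them, time stands still between calls to the robot, and variables do not carry over. Pictures are saved under pics/ and viewed, and the job is handed in when it is done.

Besides the shell and the picture viewer there is one more tool, called as name(argument=value, ...), one argument or row to a line, values as JSON. apply_moves: Moves the arm, as the interface text tells. Its arguments: {"type":"object","properties":{"targets":{"type":"array","items":{"type":"object","properties":{"gripper":{"type":"number"},"dx":{"type":"number"},"dy":{"type":"number"},"dz":{"type":"number"},"rx":{"type":"number"},"ry":{"type":"number"},"rz":{"type":"number"}}}},"grip_force":{"type":"number"}},"required":["targets"]}

```bash
mkdir -p pics; ls
python3 - <<'E'
from workcell import telemetry, vision, arm
import cv2,numpy as np
s=telemetry.state();print(s)
for n in("side","top"):
    c=vision.read_camera(n);cv2.imwrite(f"pics/{n}0.png",c["img"]);np.savez(f"{n}0.npz",**c)
    print(n,c["intrinsics"],c["eye"],c["rotation"],(c["z_map"]>0).mean())
E
```

```text
pics
{'time': 0.0, 'joint_pos': array([-1.27420964,  0.53715681, -0.00445046,  1.53885993,  0.00261489,
        1.06727612, -0.0711759 ]), 'joint_velocities': array([ 1.28303134e-03,  2.64420571e-05, -6.89278748e-05,  1.62232328e-03,
        2.92679879e-04,  1.50118049e-03,  3.92292323e-04]), 'tau': array([-5.97104395e-05, -5.83412576e+01,  1.04880799e+00, -2.59104270e+01,
        1.24146018e-02,  9.46046115e-03,  1.61395462e-05]), 'ee_pos': array([0.2304738 , 0.60713317, 0.24442416]), 'ee_rot': array([ 1.80344403e-01,  9.83603161e-01, -8.42674482e-04, -8.77026438e-05]), 'force': array([-0.19451195,  0.49049137,  0.2640844 ]), 'ft_torque': array([-0.02753556,  0.01096366,  0.00524499]), 'finger_gap': 0.08525246104676171}
side [[520.97378946   0.         325.57888983]
 [  0.         520.97378946 235.72642322]
 [  0.           0.           1.        ]] [-0.17385991 -0.6655344   0.88558712] [ 0.83603517 -0.35547214  0.16658989 -0.38331784] 0.995869140625
top [[608.05233349   0.         309.00778225]
 [  0.         608.05233349 229.73592301]
 [  0.           0.           1.        ]] [0.35929522 0.01276872 1.61609283] [ 0.71109448 -0.70174243  0.03613132 -0.0244279 ] 0.995810546875
```

View pics/side0.png

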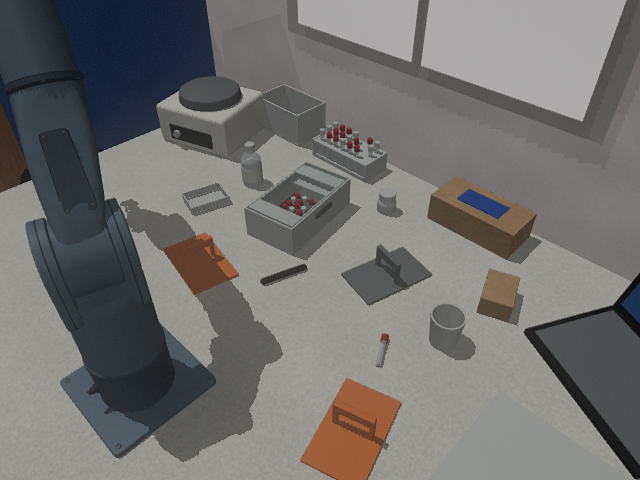

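View pics/top0.png

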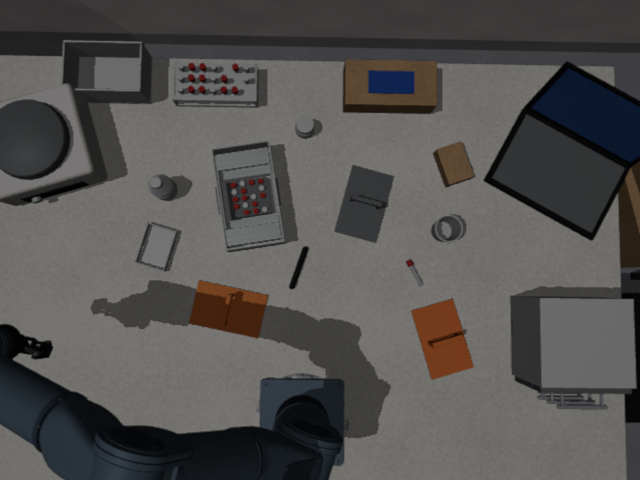

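Side view: grey plate around (387,274), tub around (298,205), and two orange look-alikes. Top view: grey plate around (365,203) with its handle at (368,201), tub around (250,197). Next I measure both.

```bash
cat > h.py <<'E'
import numpy as np,cv2
from scipy.spatial.transform import Rotation as R
def load(n): return dict(np.load(n))
def cloud(c):
    K=c["intrinsics"];v,u=np.mgrid[0:480,0:640];z=c["z_map"]
    p=np.stack([(u-K[0,2])/K[0,0]*z,(v-K[1,2])/K[1,1]*z,z],-1)
    return p@R.from_quat(c["rotation"]).as_matrix().T+c["eye"]
def ray(c,uv,h):
    K=c["intrinsics"];uv=np.atleast_2d(uv).astype(float)
    d=np.c_[(uv[:,0]-K[0,2])/K[0,0],(uv[:,1]-K[1,2])/K[1,1],np.ones(len(uv))]@R.from_quat(c["rotation"]).as_matrix().T
    return c["eye"]+d*((h-c["eye"][2])/d[:,2])[:,None]
E
python3 - <<'E'
from h import *
np.set_printoptions(precision=4,suppress=True)
for n in("top","side"):
    c=load(n+"0.npz");P=cloud(c);g=cv2.cvtColor(c["img"],cv2.COLOR_BGR2HSV)
    print(n)
    # plate region
    x0,x1,y0,y1=(325,405,155,250) if n=="top" else (335,440,235,310)
    Q=P[y0:y1,x0:x1].reshape(-1,3);I=c["img"][y0:y1,x0:x1].reshape(-1,3).astype(int)
    tbl=np.median(Q[Q[:,2]<0.004][:,2]) ;print("table",tbl)
    m=(I.max(1)<110)&(Q[:,2]<0.03)&(Q[:,2]>tbl+0.003)
    r=cv2.minAreaRect((Q[m,:2]*1000).astype(np.float32));print("slab",r,np.median(Q[m,2]),m.sum())
    hb=Q[(Q[:,2]>0.045)&(Q[:,2]<0.09)];r=cv2.minAreaRect((hb[:,:2]*1000).astype(np.float32));print("handle",r,hb[:,2].max(),np.percentile(hb[:,2],[5,50,95]),len(hb),hb.mean(0))
    # tub
    x0,x1,y0,y1=(205,300,130,260) if n=="top" else (235,360,155,260)
    Q=P[y0:y1,x0:x1].reshape(-1,3)
    t=Q[(Q[:,2]>0.080)&(Q[:,2]<0.095)];r=cv2.minAreaRect((t[:,:2]*1000).astype(np.float32));print("tub",r,cv2.boxPoints(r),np.median(t[:,2]),len(t))
    hs,e=np.histogram(Q[:,2],np.arange(0,0.11,0.002));print(list(zip((e[:-1]*1000).round().astype(int),hs)))
E
```

```text
top
table -0.0006436678578682908
slab ((564.8860473632812, -183.81414794921875), (172.28024291992188, 189.9217071533203), 75.5443344116211) 0.006131405009535129 2257
handle ((571.366455078125, -159.79727172851562), (79.81554412841797, 13.615761756896973), 74.5442123413086) 0.07334226918812137 [0.0507 0.0646 0.0709] 180 [ 0.5708 -0.1593  0.0635]
tub ((579.6177978515625, 145.50186157226562), (265.51800537109375, 150.20004272460938), 9.511205673217773) [[436.2742 197.6323]
 [461.0933  49.4971]
 [722.9614  93.3714]
 [698.1423 241.5067]] 0.0859914178370238 2453
[(np.int64(0), np.int64(1193)), (np.int64(2), np.int64(909)), (np.int64(4), np.int64(508)), (np.int64(6), np.int64(299)), (np.int64(8), np.int64(132)), (np.int64(10), np.int64(61)), (np.int64(12), np.int64(24)), (np.int64(14), np.int64(16)), (np.int64(16), np.int64(10)), (np.int64(18), np.int64(7)), (np.int64(20), np.int64(13)), (np.int64(22), np.int64(37)), (np.int64(24), np.int64(83)), (np.int64(26), np.int64(129)), (np.int64(28), np.int64(219)), (np.int64(30), np.int64(261)), (np.int64(32), np.int64(235)), (np.int64(34), np.int6
[... 2618 characters left out ...]
int64(62), np.int64(130)), (np.int64(64), np.int64(163)), (np.int64(66), np.int64(224)), (np.int64(68), np.int64(271)), (np.int64(70), np.int64(153)), (np.int64(72), np.int64(111)), (np.int64(74), np.int64(106)), (np.int64(76), np.int64(103)), (np.int64(78), np.int64(129)), (np.int64(80), np.int64(146)), (np.int64(82), np.int64(151)), (np.int64(84), np.int64(252)), (np.int64(86), np.int64(585)), (np.int64(88), np.int64(716)), (np.int64(90), np.int64(329)), (np.int64(92), np.int64(43)), (np.int64(94), np.int64(17)), (np.int64(96), np.int64(12)), (np.int64(98), np.int64(17)), (np.int64(100), np.int64(9)), (np.int64(102), np.int64(7)), (np.int64(104), np.int64(2)), (np.int64(106), np.int64(1))]
```

Run:
```python
import cv2
a=cv2.imread("pics/top0.png")[130:260,200:310];b=cv2.imread("pics/side0.png")[155:255,235:360]
cv2.imwrite("pics/a.png",cv2.resize(a,None,fx=4.5,fy=4.5,interpolation=3))
cv2.imwrite("pics/b.png",cv2.resize(b,None,fx=6,fy=6,interpolation=3))
```

```text
(no output)
```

View pics/a.png

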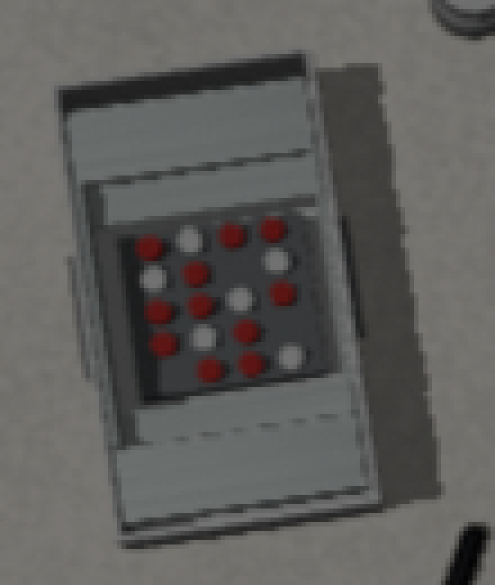

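View pics/b.png

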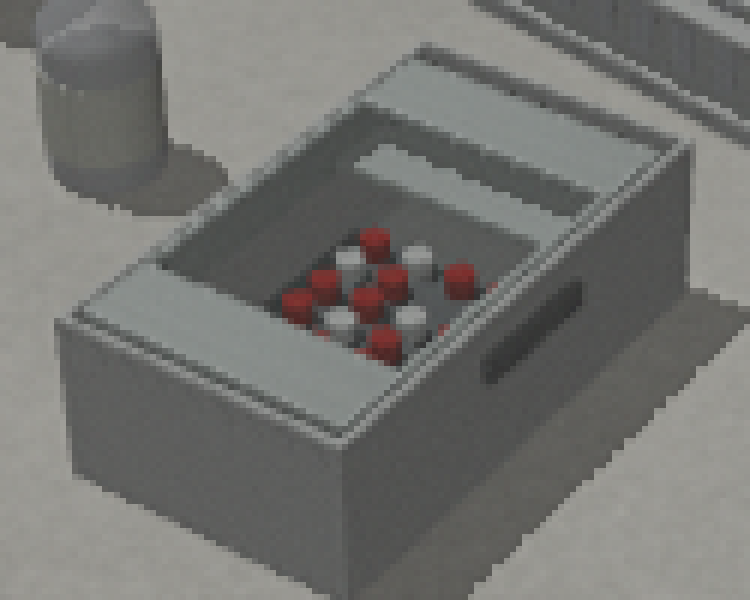

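Run:
```python
from h import *
np.set_printoptions(precision=4,suppress=True,linewidth=150)
for n,bias in(("top",-.0006),("side",.0016)):
    c=load(n+"0.npz");P=cloud(c)
    ctr=np.array([.5796,.1455]);a=np.radians(9.6);A=np.array([[np.cos(a),np.sin(a)],[-np.sin(a),np.cos(a)]])
    T=(P[...,:2]-ctr)@A.T;z=P[...,2]
    def med(m): return round(float(np.mean(z[m])*1000),2),int(m.sum())
    Y=abs(T[...,1])<.055
    X=T[...,0]
    print(n,"rim+",med(Y&(X>.085)&(X<.108)&(z>.07)),"rim-",med(Y&(X<-.085)&(X>-.108)&(z>.07)))
    print("ledge+",med(Y&(X>.060)&(X<.068)&(z>.05)&(z<.085)),"ledge-",med(Y&(X<-.060)&(X>-.068)&(z>.05)&(z<.085)))
    w=(z>.06)&(z<.1)
    print("wall y",med(w&(abs(X)<.06)&(abs(abs(T[...,1])-.073)<.0015)),"table",med((abs(X)<.1)&(T[...,1]<-.1)&(T[...,1]>-.13)))
    v,u=np.mgrid[0:480,0:640]
    for h in (.088,.066):
        q=ray(c,np.c_[u.ravel(),v.ravel()],h).reshape(480,640,3)
        t=(q[...,:2]-ctr)@A.T;g=c["img"].sum(2)/3
        for s in(1,-1):
            out=[]
            for x in np.arange(.046,.136,.002):
                k=(abs(t[...,1])<.04)&(abs(s*t[...,0]-x)<.001)
                out.append(f"{x*1000:.0f}:{g[k].mean():.0f}/{z[k].mean()*1000:.0f}")
            print(h,s," ".join(out))
```

```text
top rim+ (85.98, 382) rim- (86.13, 391)
ledge+ (64.97, 133) ledge- (65.14, 131)
wall y (85.14, 112) table (-0.45, 822)
0.088 1 46:88/66 48:102/66 50:104/65 52:104/127 54:104/64 56:102/64 58:102/65 60:102/64 62:103/65 64:104/64 66:96/66 68:76/66 70:68/71 72:90/86 74:104/87 76:105/86 78:104/86 80:103/85 82:103/85 84:105/145 86:106/153 88:105/86 90:104/85 92:104/86 94:104/86 96:103/85 98:103/86 100:103/86 102:103/87 104:103/86 106:103/87 108:103/86 110:100/85 112:88/86 114:45/28 116:34/38 118:34/46 120:34/54 122:34/63 124:41/71 126:64/81 128:94/85 130:110/85 132:113/5 134:113/-2 136:113/0
0.088 -1 46:52/35 48:54/36 50:55/33 52:55/30 54:46/32 56:37/24 58:62/8 60:93/5 62:102/65 64:103/65 66:102/66 68:103/65 70:104/65 72:104/65 74:104/65 76:106/64 78:105/65 80:95/69 82:103/87 84:105/87 86:106/143 88:105/147 90:106/86 92:106/86 94:106/85 96:106/86 98:106/86 100:107/87 102:107/86 104:107/85 106:108/87 108:108/87 110:108/86 112:105/145 114:105/86 116:107/87 118:108/86 120:107/86 122:82/85 124:62/125 126:78/64 128:101/29 130:112/144 132:89/84 134:57/61 136:42/31
0.066 1 46:61/5 48:68/17 50:87/
[... 2223 characters left out ...]
96:101/86 98:106/154 100:134/89 102:139/88 104:138/88 106:137/89 108:137/89 110:136/89 112:137/90 114:137/89 116:138/89 118:138/90 120:138/89 122:137/89 124:137/162 126:137/88 128:137/89 130:137/89 132:136/90 134:137/88 136:137/89
0.066 -1 46:81/41 48:75/38 50:68/35 52:68/94 54:69/36 56:95/54 58:127/84 60:136/89 62:139/90 64:138/90 66:136/89 68:137/142 70:136/88 72:137/142 74:137/89 76:137/89 78:138/88 80:138/89 82:138/90 84:139/89 86:138/89 88:137/89 90:136/89 92:137/89 94:138/89 96:138/89 98:141/89 100:130/88 102:102/86 104:86/84 106:95/83 108:134/88 110:137/88 112:115/86 114:98/85 116:91/82 118:91/81 120:92/78 122:93/77 124:93/75 126:93/73 128:94/70 130:94/68 132:93/65 134:94/63 136:94/62
```

Plate: centre about (0.571, -0.160), long axis at about -14.9°. Tub: (0.580, 0.1455), yaw about 9.6°. Insert: x offset about -4 mm, ledge at about 65.6 mm, rim top at about 86.6 mm. Both cameras agree. I'm starting the swing toward the plate.

apply_moves(
  targets=[
    {"dx": -1, "rz": 0.44, "gripper": 0},
    {"dx": -1, "rz": 0.44},
    {"dx": -1, "rz": 0.44},
    {"dx": -1, "rz": 0.44},
    {"dx": -1, "rz": 0.44},
    {"dx": -1, "rz": 0.44},
    {"dx": -1, "rz": 0.44},
    {"dx": -1, "rz": 0.44},
    {"dx": -1, "rz": 0.44},
    {"dx": -1, "rz": 0.44},
    {"dx": -1, "rz": 0.44},
    {"dx": -1, "rz": 0.44},
  ],
)

```text
invalid input
```

apply_moves(
  targets=[
    {"dx": -1, "rz": 0.44},
    {"dx": -1, "rz": 0.44},
    {"dx": -1, "rz": 0.44},
    {"dx": -1, "rz": 0.44},
    {"dx": -1, "rz": 0.44},
    {"dx": -1, "rz": 0.44},
    {"dx": -1, "rz": 0.44},
    {"dx": -1, "rz": 0.44},
    {"dx": -1, "rz": 0.44},
    {"dx": -1, "rz": 0.44},
    {"dx": -1, "rz": 0.44},
    {"dx": -1, "rz": 0.44},
  ],
)

```text
invalid input
```

apply_moves(
  targets=[
    {"dx": -1, "dy": 0, "dz": 0, "rx": 0, "ry": 0, "rz": 0.44, "gripper": 0},
    {"dx": -1, "dy": 0, "dz": 0, "rx": 0, "ry": 0, "rz": 0.44, "gripper": 0},
  ],
)

```text
time: 0.27
ee_pos: [0.2754, 0.5896, 0.2447]
ee_rot: [0.217, 0.976, -0.0, -0.001]
force: [1.6, -0.3, -0.8]
finger_gap: 0.0853
```

apply_moves(
  targets=[
    {"dx": -1, "dy": 0, "dz": 0, "rx": 0, "ry": 0, "rz": 0.44, "gripper": 0},
    {"dx": -1, "dy": 0, "dz": 0, "rx": 0, "ry": 0, "rz": 0.44, "gripper": 0},
    {"dx": -1, "dy": 0, "dz": 0, "rx": 0, "ry": 0, "rz": 0.44, "gripper": 0},
    {"dx": -1, "dy": 0, "dz": 0, "rx": 0, "ry": 0, "rz": 0.44, "gripper": 0},
    {"dx": -1, "dy": 0, "dz": 0, "rx": 0, "ry": 0, "rz": 0.44, "gripper": 0},
    {"dx": -1, "dy": 0, "dz": 0, "rx": 0, "ry": 0, "rz": 0.44, "gripper": 0},
    {"dx": -1, "dy": 0, "dz": 0, "rx": 0, "ry": 0, "rz": 0.44, "gripper": 0},
    {"dx": -1, "dy": 0, "dz": 0, "rx": 0, "ry": 0, "rz": 0.44, "gripper": 0},
    {"dx": -1, "dy": 0, "dz": 0, "rx": 0, "ry": 0, "rz": 0.44, "gripper": 0},
    {"dx": -1, "dy": 0, "dz": 0, "rx": 0, "ry": 0, "rz": 0.44, "gripper": 0},
    {"dx": -1, "dy": 0, "dz": 0, "rx": 0, "ry": 0, "rz": 0.44, "gripper": 0},
    {"dx": -1, "dy": 0, "dz": 0, "rx": 0, "ry": 0, "rz": 0.44, "gripper": 0},
  ],
)

```text
time: 1.27
ee_pos: [0.5142, 0.4079, 0.2448]
ee_rot: [0.436, 0.9, -0.0, -0.0]
force: [0.4, 1.0, 0.1]
finger_gap: 0.0852
```

apply_moves(
  targets=[
    {"dx": -1, "dy": 0, "dz": 0, "rx": 0, "ry": 0, "rz": 0.44, "gripper": 0},
    {"dx": -1, "dy": 0, "dz": 0, "rx": 0, "ry": 0, "rz": 0.44, "gripper": 0},
    {"dx": -1, "dy": 0, "dz": 0, "rx": 0, "ry": 0, "rz": 0.44, "gripper": 0},
    {"dx": -1, "dy": 0, "dz": 0, "rx": 0, "ry": 0, "rz": 0.44, "gripper": 0},
    {"dx": -1, "dy": 0, "dz": 0, "rx": 0, "ry": 0, "rz": 0.44, "gripper": 0},
    {"dx": -1, "dy": 0, "dz": 0, "rx": 0, "ry": 0, "rz": 0.44, "gripper": 0},
    {"dx": -1, "dy": 0, "dz": 0, "rx": 0, "ry": 0, "rz": 0.44, "gripper": 0},
    {"dx": -1, "dy": 0, "dz": 0, "rx": 0, "ry": 0, "rz": 0.44, "gripper": 0},
    {"dx": -1, "dy": 0, "dz": 0, "rx": 0, "ry": 0, "rz": 0.44, "gripper": 0},
    {"dx": -1, "dy": 0, "dz": 0, "rx": 0, "ry": 0, "rz": 0.44, "gripper": 0},
    {"dx": -1, "dy": 0, "dz": 0, "rx": 0, "ry": 0, "rz": 0.44, "gripper": 0},
    {"dx": -1, "dy": 0, "dz": 0, "rx": 0, "ry": 0, "rz": 0.44, "gripper": 0},
  ],
)

```text
time: 2.27
ee_pos: [0.6455, 0.1412, 0.2448]
ee_rot: [0.63, 0.777, -0.0, -0.0]
force: [-0.1, -0.5, 0.5]
finger_gap: 0.0852
```

```bash
cat > rel.py <<'E'
from h import *
from workcell import telemetry
import sys
np.set_printoptions(precision=4,suppress=True)
def rel(target,yaw_toolx_deg=None,tilt=0):
    "target TCP pos, tool y yaw deg -> remaining in tool units"
    s=telemetry.state();M=R.from_quat(s["ee_rot"]).as_matrix()
    d=M.T@(np.array(target)-s["ee_pos"])/.025
    a=np.radians(yaw_toolx_deg);y=np.array([np.cos(a),np.sin(a),0]);z=np.array([0,0,-1.]);x=np.cross(y,z)
    G=R.from_matrix(np.stack([x,y,z],1))*R.from_euler('x',tilt,degrees=True)
    rv=np.degrees((R.from_matrix(M).inv()*G).as_rotvec())/5
    print("t",round(s["time"],2),"pos",s["ee_pos"],"d",d,"r",rv,"F",s["force"],"T",s["ft_torque"],"gap",round(s["finger_gap"],4))
    print("yaw y",np.degrees(np.arctan2(M[1,1],M[0,1])),"elev y",np.degrees(np.arcsin(M[2,1])),"elev x",np.degrees(np.arcsin(M[2,0])))
E
python3 -c "
from rel import *
rel([.571,-.160,.15],-14.9)"
```

```text
t 2.27 pos [0.6455 0.1412 0.2448] d [-11.1729  -5.4018   3.7963] r [-0.0089  0.0027  5.3634] F [-0.1215 -0.4897  0.4525] T [-0.0288 -0.0198 -0.0123] gap 0.0852
yaw y 11.917079163313797 elev y -0.046087809800610814 elev x -0.0029073720160811478
```

apply_moves(
  targets=[
    {"dx": -1, "dy": -0.22, "dz": 0.3, "rx": 0, "ry": 0, "rz": 0.447, "gripper": 0},
    {"dx": -1, "dy": -0.22, "dz": 0.3, "rx": 0, "ry": 0, "rz": 0.447, "gripper": 0},
    {"dx": -1, "dy": -0.22, "dz": 0.3, "rx": 0, "ry": 0, "rz": 0.447, "gripper": 0},
    {"dx": -1, "dy": -0.22, "dz": 0.3, "rx": 0, "ry": 0, "rz": 0.447, "gripper": 0},
    {"dx": -1, "dy": -0.22, "dz": 0.3, "rx": 0, "ry": 0, "rz": 0.447, "gripper": 0},
    {"dx": -1, "dy": -0.22, "dz": 0.3, "rx": 0, "ry": 0, "rz": 0.447, "gripper": 0},
    {"dx": -1, "dy": -0.22, "dz": 0.3, "rx": 0, "ry": 0, "rz": 0.447, "gripper": 0},
    {"dx": -1, "dy": -0.22, "dz": 0.3, "rx": 0, "ry": 0, "rz": 0.447, "gripper": 0},
    {"dx": -1, "dy": -0.22, "dz": 0.3, "rx": 0, "ry": 0, "rz": 0.447, "gripper": 0},
    {"dx": -1, "dy": -0.22, "dz": 0.3, "rx": 0, "ry": 0, "rz": 0.447, "gripper": 0},
    {"dx": -1, "dy": -0.22, "dz": 0.3, "rx": 0, "ry": 0, "rz": 0.447, "gripper": 0},
    {"dx": -1, "dy": -0.22, "dz": 0.3, "rx": 0, "ry": 0, "rz": 0.447, "gripper": 0},
  ],
)

```text
time: 3.27
ee_pos: [0.5779, -0.1556, 0.1547]
ee_rot: [0.793, 0.609, -0.0, -0.0]
force: [0.9, -1.1, 0.4]
finger_gap: 0.0856
```

Run:
```python
from rel import *
rel([.571,-.160,.051],-14.9)
# refined bar from both views: bar-top pixels ray cast at h=.067
for n in("top","side"):
    c=load(n+"0.npz");P=cloud(c)
    x0,x1,y0,y1=(325,405,155,250) if n=="top" else (335,425,235,310)
    Q=P[y0:y1,x0:x1];z=Q[...,2]+(.0006 if n=="top" else -.0016)
    v,u=np.nonzero((z>.056)&(z<.075)&(Q[...,0]<.63)&(Q[...,0]>.53))
    q=ray(c,np.c_[u+x0,v+y0],.067)
    print(n,cv2.minAreaRect((q[:,:2]*1000).astype(np.float32)),len(q))
```

```text
t 3.27 pos [ 0.5779 -0.1556  0.1547] d [-0.2398 -0.2221  4.147 ] r [-0.0045  0.0012 -0.002 ] F [ 0.937  -1.0811  0.3695] T [ 0.0335 -0.0152 -0.0022] gap 0.0856
yaw y -14.909763107042403 elev y -0.022670347289087463 elev x -0.006057742639515892
top ((570.762451171875, -159.44171142578125), (79.84381866455078, 13.902958869934082), 75.4649429321289) 164
side ((567.8204345703125, -162.29324340820312), (88.84203338623047, 19.933734893798828), 74.71102142333984) 202
```

apply_moves(
  targets=[
    {"dx": -0.24, "dy": -0.22, "dz": 0.2, "rx": 0, "ry": 0, "rz": 0, "gripper": 0},
    {"dx": 0, "dy": 0, "dz": 0.7, "rx": 0, "ry": 0, "rz": 0, "gripper": 0},
    {"dx": 0, "dy": 0, "dz": 0.7, "rx": 0, "ry": 0, "rz": 0, "gripper": 0},
    {"dx": 0, "dy": 0, "dz": 0.7, "rx": 0, "ry": 0, "rz": 0, "gripper": 0},
    {"dx": 0, "dy": 0, "dz": 0.7, "rx": 0, "ry": 0, "rz": 0, "gripper": 0},
    {"dx": 0, "dy": 0, "dz": 0.6, "rx": 0, "ry": 0, "rz": 0, "gripper": 0},
    {"dx": 0, "dy": 0, "dz": 0.5, "rx": 0, "ry": 0, "rz": 0, "gripper": 0},
    {"dx": 0, "dy": 0, "dz": 0, "rx": 0, "ry": 0, "rz": 0, "gripper": 0},
  ],
)

```text
time: 3.93
ee_pos: [0.5701, -0.1578, 0.0502]
ee_rot: [0.792, 0.611, -0.001, -0.002]
force: [-0.5, -0.1, -0.6]
finger_gap: 0.0853
```

Run:
```python
from rel import *
rel([.571,-.160,.051],-14.9)
from workcell import vision
for n in ("side","top"):
    c=vision.read_camera(n);i=c["img"][200:330,310:470] if n=="side" else c["img"][140:260,310:430]
    cv2.imwrite(f"pics/g_{n}.png",cv2.resize(i,None,fx=4,fy=4,interpolation=3))
```

```text
t 3.93 pos [ 0.5701 -0.1578  0.0502] d [-0.0764  0.0576 -0.0305] r [-0.0507 -0.0024  0.0308] F [-0.5218 -0.1445 -0.557 ] T [ 0.0357 -0.0042 -0.0183] gap 0.0853
yaw y -14.745951172795888 elev y -0.25329341592950594 elev x 0.012245369198871217
```

View pics/g_side.png

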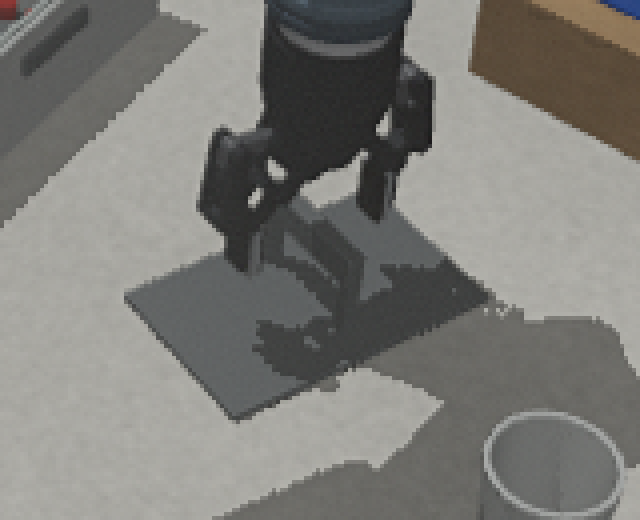

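The fingers straddle the bar, with its left end at crop (290,205) and its right end at (350,280). Closing now.

apply_moves(
  targets=[
    {"dx": 0, "dy": 0, "dz": 0, "rx": 0, "ry": 0, "rz": 0, "gripper": 0.5},
    {"dx": 0, "dy": 0, "dz": 0, "rx": 0, "ry": 0, "rz": 0, "gripper": 0.7},
    {"dx": 0, "dy": 0, "dz": 0, "rx": 0, "ry": 0, "rz": 0, "gripper": 1},
    {"dx": 0, "dy": 0, "dz": 0, "rx": 0, "ry": 0, "rz": 0, "gripper": 1},
    {"dx": 0, "dy": 0, "dz": 0, "rx": 0, "ry": 0, "rz": 0, "gripper": 1},
    {"dx": 0, "dy": 0, "dz": 0, "rx": 0, "ry": 0, "rz": 0, "gripper": 1},
    {"dx": 0, "dy": 0, "dz": 0, "rx": 0, "ry": 0, "rz": 0, "gripper": 1},
    {"dx": 0, "dy": 0, "dz": 0, "rx": 0, "ry": 0, "rz": 0, "gripper": 1},
  ],
  grip_force=60,
)

```text
time: 4.7
ee_pos: [0.572, -0.159, 0.0532]
ee_rot: [0.792, 0.61, 0.0, 0.0]
force: [-2.1, 0.8, 4.2]
finger_gap: 0.0107
```

Run:
```python
from rel import *
rel([.571,-.160,.17],-14.9)
```

```text
t 4.7 pos [ 0.572  -0.159   0.0532] d [-0.0457 -0.0255 -4.6723] r [ 0.0038 -0.002   0.0185] F [-2.1368  0.8246  4.2419] T [0.1087 0.1966 0.0179] gap 0.0107
yaw y -14.807297201010691 elev y 0.01889797323091112 elev x 0.00981233469584498
```

apply_moves(
  targets=[
    {"dx": 0, "dy": 0, "dz": -0.3, "rx": 0, "ry": 0, "rz": 0, "gripper": 1},
    {"dx": 0, "dy": 0, "dz": -0.6, "rx": 0, "ry": 0, "rz": 0, "gripper": 1},
    {"dx": 0, "dy": 0, "dz": -0.8, "rx": 0, "ry": 0, "rz": 0, "gripper": 1},
    {"dx": 0, "dy": 0, "dz": -0.8, "rx": 0, "ry": 0, "rz": 0, "gripper": 1},
    {"dx": 0, "dy": 0, "dz": -0.8, "rx": 0, "ry": 0, "rz": 0, "gripper": 1},
    {"dx": 0, "dy": 0, "dz": -0.8, "rx": 0, "ry": 0, "rz": 0, "gripper": 1},
    {"dx": 0, "dy": 0, "dz": -0.8, "rx": 0, "ry": 0, "rz": 0, "gripper": 1},
    {"dx": 0, "dy": 0, "dz": -0.6, "rx": 0, "ry": 0, "rz": 0, "gripper": 1},
    {"dx": 0, "dy": 0, "dz": -0.3, "rx": 0, "ry": 0, "rz": 0, "gripper": 1},
    {"dx": 0, "dy": 0, "dz": 0, "rx": 0, "ry": 0, "rz": 0, "gripper": 1},
    {"dx": 0, "dy": 0, "dz": 0, "rx": 0, "ry": 0, "rz": 0, "gripper": 1},
  ],
)

```text
time: 5.62
ee_pos: [0.5714, -0.1587, 0.1973]
ee_rot: [0.792, 0.61, -0.0, -0.0]
force: [-0.3, -0.7, -4.3]
finger_gap: 0.0111
```

Run:
```python
from rel import *
rel([.571,-.160,.17],-14.9)
from workcell import vision
for n in ("side","top"):
    c=vision.read_camera(n);np.savez(n+"1.npz",**c);i=c["img"][150:330,300:460] if n=="side" else c["img"][140:260,310:430]
    cv2.imwrite(f"pics/l_{n}.png",cv2.resize(i,None,fx=3,fy=3,interpolation=3))
c=load("side1.npz");P=cloud(c);t=load("top1.npz");Pt=cloud(t)
for Q,b in((P,.0016),(Pt,-.0006)):
    print(np.histogram(Q[150:330,300:460][...,2]-b,np.arange(.08,.16,.004)))
```

```text
t 5.62 pos [ 0.5714 -0.1587  0.1973] d [-0.0528 -0.0015  1.0917] r [-0.0084 -0.0013  0.0206] F [-0.288  -0.6989 -4.2986] T [ 0.0339 -0.0211  0.0079] gap 0.0111
yaw y -14.797028607116202 elev y -0.04202770415426467 elev x 0.006532277695145392
(array([ 529,  551,  200,    1,    0,    0,    0,    0,    0,    0,    0,
          0,    0,    0,    0,    8,  218, 2100,  281]), array([0.08 , 0.084, 0.088, 0.092, 0.096, 0.1  , 0.104, 0.108, 0.112,
       0.116, 0.12 , 0.124, 0.128, 0.132, 0.136, 0.14 , 0.144, 0.148,
       0.152, 0.156]))
(array([ 35,  11,   0,   0,   0,   0,   0,   0,   0,   0,   0,   0,   0,
         0,   4,  34, 181, 270, 110]), array([0.08 , 0.084, 0.088, 0.092, 0.096, 0.1  , 0.104, 0.108, 0.112,
       0.116, 0.12 , 0.124, 0.128, 0.132, 0.136, 0.14 , 0.144, 0.148,
       0.152, 0.156]))
```

View pics/l_side.png

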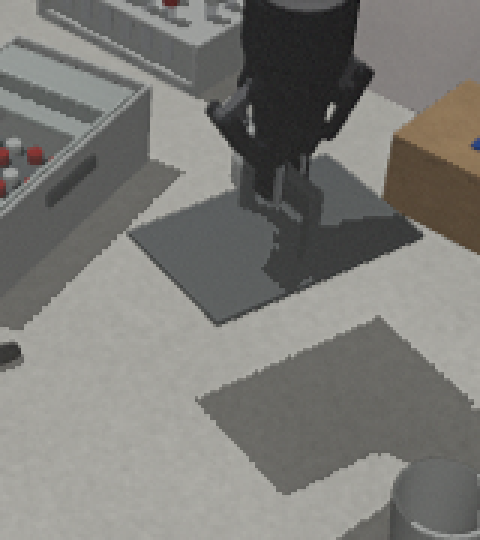

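View pics/l_top.png

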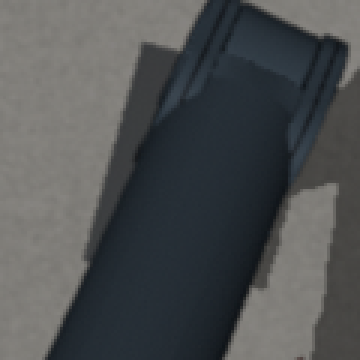

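Run:
```python
from h import *
for n,b in(("side",.0016),("top",-.0006)):
    c=load(n+"1.npz");P=cloud(c);z=P[...,2]-b
    m=((z>.138)&(z<.160)&(abs(P[...,0]-.57)<.15)&(abs(P[...,1]+.16)<.15)).astype(np.uint8)
    nl,L,S,_=cv2.connectedComponentsWithStats(m);k=1+S[1:,4].argmax();m=L==k
    v,u=np.nonzero(m);q=ray(c,np.c_[u,v],.150+b)
    print(n,cv2.minAreaRect((q[:,:2]*1000).astype(np.float32)),m.sum())
    p=P[m];A=np.c_[p[:,:2]-[.57,-.16],np.ones(len(p))];co=np.linalg.lstsq(A,p[:,2]-b,rcond=None)[0];print(co)
```

```text
side ((569.542236328125, -160.74176025390625), (119.6893539428711, 189.1884002685547), 75.25894927978516) 2621
[0.00139477 0.00436137 0.15019716]
top ((581.74951171875, -118.54302978515625), (30.936115264892578, 185.9838409423828), 75.22325897216797) 607
[-0.00693374 -0.01198254  0.1498515 ]
```

```bash
cat > plan.py <<'E'
from rel import *
I=np.array([.5757,.1448,.0656]);YAW=9.7;H=.050;OY=.002
def tcp(tx,tz,th,I=I):
    t=np.radians(th);c,s=np.cos(t),np.sin(t)
    mx=tx/1000+.0935*c-.003*s; mz=tz/1000+.0935*s+.003*c
    x=mx-H*s; z=mz+H*c; a=np.radians(YAW)
    return I+[x*np.cos(a)-OY*np.sin(a),x*np.sin(a)+OY*np.cos(a),z]
def go(tx,tz,th,n=1):
    p=tcp(tx,tz,th);print("target",p); rel(p,YAW,-th)
def now(off=0):
    s=telemetry.state();M=R.from_quat(s["ee_rot"]).as_matrix()
    mid=s["ee_pos"]+H*M[:,2]-I;a=np.radians(YAW);e=np.array([np.cos(a),np.sin(a),0])
    b=mid-.0935*M[:,1]+.003*M[:,2];f=mid+.0935*M[:,1]+.003*M[:,2]
    print("t %.2f near bottom x %.1f z %.1f | far bottom x %.1f z %.1f | th %.2f roll %.2f yaw %.2f"%(s["time"],b@e*1e3,b[2]*1e3,f@e*1e3,f[2]*1e3,np.degrees(np.arcsin(M[2,1])),np.degrees(np.arcsin(M[2,0])),np.degrees(np.arctan2(M[1,1],M[0,1]))),"F tub", round(float(s["force"]@e),2),round(float(-s["force"][0]*np.sin(a)+s["force"][1]*np.cos(a)),2),round(float(s["force"][2]),2),"T",s["ft_torque"],"gap",round(s["finger_gap"]*1e3,1))
E
python3 -c "
from plan import *
go(-66,38,10);now()"
```

```text
target [0.592  0.1496 0.172 ]
t 5.72 pos [ 0.5708 -0.1586  0.1964] d [12.137  -2.3292  0.9801] r [-1.9977  0.4231 -4.8879] F [-0.6022  0.9682 -3.9511] T [ 0.0104  0.0231 -0.0193] gap 0.0112
yaw y -14.799518139363597 elev y -0.14219699481379855 elev x -0.007954063624988275
t 5.72 near bottom x -141.1 z 78.1 | far bottom x 29.1 z 77.6 | th -0.14 roll -0.01 yaw -14.80 F tub -0.43 1.06 -3.95 T [ 0.0104  0.0231 -0.0193] gap 11.2
```

apply_moves(
  targets=[
    {"dx": 0.44, "dy": 0.02, "dz": 0, "rx": 0, "ry": 0, "rz": -0.35, "gripper": 1},
    {"dx": 0.88, "dy": 0.02, "dz": 0, "rx": 0, "ry": 0, "rz": -0.35, "gripper": 1},
    {"dx": 0.88, "dy": 0.02, "dz": 0, "rx": 0, "ry": 0, "rz": -0.35, "gripper": 1},
    {"dx": 0.88, "dy": 0.02, "dz": 0, "rx": 0, "ry": 0, "rz": -0.35, "gripper": 1},
    {"dx": 0.88, "dy": 0.02, "dz": 0, "rx": 0, "ry": 0, "rz": -0.35, "gripper": 1},
    {"dx": 0.88, "dy": 0.02, "dz": 0, "rx": 0, "ry": 0, "rz": -0.35, "gripper": 1},
    {"dx": 0.88, "dy": 0.02, "dz": 0, "rx": 0, "ry": 0, "rz": -0.35, "gripper": 1},
    {"dx": 0.88, "dy": 0.02, "dz": 0, "rx": 0, "ry": 0, "rz": -0.35, "gripper": 1},
    {"dx": 0.88, "dy": 0.02, "dz": 0, "rx": 0, "ry": 0, "rz": -0.35, "gripper": 1},
    {"dx": 0.88, "dy": 0.02, "dz": 0, "rx": 0, "ry": 0, "rz": -0.35, "gripper": 1},
    {"dx": 0.88, "dy": 0.02, "dz": 0, "rx": 0, "ry": 0, "rz": -0.35, "gripper": 1},
    {"dx": 0.88, "dy": 0.02, "dz": 0, "rx": 0, "ry": 0, "rz": -0.35, "gripper": 1},
  ],
)

```text
time: 6.72
ee_pos: [0.598, 0.0934, 0.1969]
ee_rot: [0.667, 0.745, -0.0, -0.001]
force: [-0.2, -0.2, -3.3]
finger_gap: 0.0111
```

apply_moves(
  targets=[
    {"dx": 0.88, "dy": 0.02, "dz": 0, "rx": 0, "ry": 0, "rz": -0.35, "gripper": 1},
    {"dx": 0.8, "dy": 0.02, "dz": 0, "rx": 0, "ry": 0, "rz": -0.35, "gripper": 1},
    {"dx": 0.4, "dy": 0, "dz": 0, "rx": 0, "ry": 0, "rz": 0, "gripper": 1},
    {"dx": 0, "dy": 0, "dz": 0, "rx": 0, "ry": 0, "rz": 0, "gripper": 1},
  ],
)

```text
time: 7.05
ee_pos: [0.5918, 0.1469, 0.1971]
ee_rot: [0.643, 0.766, 0.0, -0.001]
force: [0.5, 0.4, -4.1]
finger_gap: 0.0113
```

```bash
python3 -c "
from plan import *
go(-66,38,10);now()"
```

```text
target [0.592  0.1496 0.172 ]
t 7.05 pos [0.5918 0.1469 0.1971] d [0.1053 0.0295 1.0035] r [-2.0129 -0.025   0.0512] F [ 0.5462  0.4112 -4.1004] T [ 0.0419 -0.0201 -0.016 ] gap 0.0113
yaw y 9.965704094793663 elev y -0.06432488797457962 elev x 0.10219626911622101
t 7.05 near bottom x -77.4 z 78.6 | far bottom x 109.6 z 78.4 | th -0.06 roll 0.10 yaw 9.97 F tub 0.61 0.31 -4.1 T [ 0.0419 -0.0201 -0.016 ] gap 11.3
```

apply_moves(
  targets=[
    {"dx": 0.02, "dy": 0, "dz": 0.05, "rx": -0.25, "ry": 0, "rz": 0.05, "gripper": 1},
    {"dx": 0.02, "dy": 0, "dz": 0.2, "rx": -0.45, "ry": 0, "rz": 0, "gripper": 1},
    {"dx": 0.02, "dy": 0, "dz": 0.25, "rx": -0.45, "ry": 0, "rz": 0, "gripper": 1},
    {"dx": 0.02, "dy": 0, "dz": 0.25, "rx": -0.45, "ry": 0, "rz": 0, "gripper": 1},
    {"dx": 0.02, "dy": 0, "dz": 0.25, "rx": -0.4, "ry": 0, "rz": 0, "gripper": 1},
    {"dx": 0, "dy": 0, "dz": 0, "rx": 0, "ry": 0, "rz": 0, "gripper": 1},
    {"dx": 0, "dy": 0, "dz": 0, "rx": 0, "ry": 0, "rz": 0, "gripper": 1},
  ],
)

```text
time: 7.63
ee_pos: [0.5938, 0.1441, 0.1727]
ee_rot: [0.645, 0.76, 0.065, 0.056]
force: [0.5, -0.1, -2.9]
finger_gap: 0.0109
```

Run:
```python
from plan import *
from workcell import vision
go(-66,8,10);now()
c=vision.read_camera("side");np.savez("side2.npz",**c)
i=c["img"][100:270,215:385];cv2.imwrite("pics/s2.png",cv2.resize(i,None,fx=3.5,fy=3.5,interpolation=3))
P=cloud(c);z=P[...,2]-.0016
a=np.radians(YAW);e=np.array([np.cos(a),np.sin(a)]);f=np.array([-np.sin(a),np.cos(a)])
X=(P[...,:2]-I[:2])@e;Y=(P[...,:2]-I[:2])@f
gray=(c["img"].max(2)<120)&(c["img"].astype(int).ptp(2)<20) if hasattr(np.ndarray,'ptp') else (c["img"].max(2)<120)
k=(z>.095)&(z<.155)&(abs(X)<.14)&(abs(Y)<.08)&gray
p=X[k],z[k]
co=np.polyfit(*p,1);print("fit slope deg",np.degrees(np.arctan(co[0])),"z at 0",co[1],k.sum(),np.percentile(X[k],[0.5,99.5]),np.percentile(Y[k],[.5,99.5]))
r=abs(p[1]-np.polyval(co,p[0]))<.006;co=np.polyfit(p[0][r],p[1][r],1);print(np.degrees(np.arctan(co[0])),co[1],r.sum(),np.percentile(p[0][r],[0.3,99.7]))
```

```text
target [0.592  0.1496 0.142 ]
t 7.63 pos [0.5938 0.1441 0.1727] d [ 0.2293 -0.2455  1.2008] r [-0.0257  0.0219 -0.0686] F [ 0.4617 -0.1488 -2.9452] T [-0.0841  0.3016  0.0401] gap 0.0109
yaw y 9.351566132840604 elev y 9.871876153481638 elev x -0.04863049133883864
t 7.63 near bottom x -65.3 z 38.8 | far bottom x 118.9 z 70.9 | th 9.87 roll -0.05 yaw 9.35 F tub 0.43 -0.22 -2.95 T [-0.0841  0.3016  0.0401] gap 10.9Traceback (most recent call last):
  File "<stdin>", line 9, in <module>
AttributeError: `ptp` was removed from the ndarray class in NumPy 2.0. Use np.ptp(arr, ...) instead.
```

View pics/s2.png

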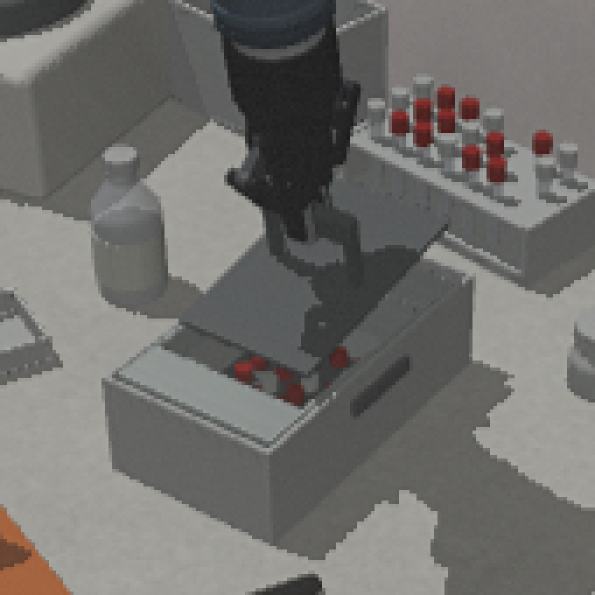

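The plate's near edge runs from crop (180,320) to (310,370) just inside the near rim; far end up. Checking its true tilt, edge and lateral place.

```bash
cat > meas.py <<'E'
from plan import *
def meas(c,b=.0016,zlo=.09,zhi=.16):
    P=cloud(c);z=P[...,2]-b
    a=np.radians(YAW);e=np.array([np.cos(a),np.sin(a)]);f=np.array([-np.sin(a),np.cos(a)])
    X=(P[...,:2]-I[:2])@e;Y=(P[...,:2]-I[:2])@f
    k=(z>zlo)&(z<zhi)&(abs(X)<.14)&(abs(Y)<.068)&(c["img"].max(2)<125)
    x,y,zz=X[k],Y[k],z[k]; r=np.ones(len(x),bool)
    for _ in range(4):
        co=np.linalg.lstsq(np.c_[x,y,np.ones(len(x))][r],zz[r],rcond=None)[0]
        r=abs(zz-co[0]*x-co[1]*y-co[2])<.005
    lo,hi=np.percentile(x[r],[.5,99.5])*1e3
    print("tilt %.2f roll %.2f ztop@0 %.1f (rel ledge %.1f) n %d x %.1f..%.1f y %.1f..%.1f ztop near %.1f far %.1f"%(np.degrees(np.arctan(co[0])),np.degrees(np.arctan(co[1])),co[2]*1e3,(co[2]-I[2])*1e3,r.sum(),lo,hi,*(np.percentile(y[r],[.5,99.5])*1e3),(co[2]-I[2])*1e3+co[0]*lo,(co[2]-I[2])*1e3+co[0]*hi))
E
python3 -c "
from meas import *
meas(load('side2.npz'))"
```

```text
tilt 9.88 roll 0.01 ztop@0 122.0 (rel ledge 56.4) n 1885 x -66.8..117.7 y -63.7..51.3 ztop near 44.8 far 76.9
```

apply_moves(
  targets=[
    {"dx": 0.1, "dy": 0, "dz": 0, "rx": 0, "ry": 0, "rz": -0.07, "gripper": 1},
    {"dx": 0.1, "dy": -0.05, "dz": 0.24, "rx": 0, "ry": 0, "rz": 0, "gripper": 1},
    {"dx": 0.03, "dy": -0.05, "dz": 0.24, "rx": 0, "ry": 0, "rz": 0, "gripper": 1},
    {"dx": 0, "dy": -0.05, "dz": 0.24, "rx": 0, "ry": 0, "rz": 0, "gripper": 1},
    {"dx": 0, "dy": -0.05, "dz": 0.24, "rx": 0, "ry": 0, "rz": 0, "gripper": 1},
    {"dx": 0, "dy": -0.05, "dz": 0.24, "rx": 0, "ry": 0, "rz": 0, "gripper": 1},
    {"dx": 0, "dy": 0, "dz": 0, "rx": 0, "ry": 0, "rz": 0, "gripper": 1},
    {"dx": 0, "dy": 0, "dz": 0, "rx": 0, "ry": 0, "rz": 0, "gripper": 1},
  ],
)

```text
time: 8.35
ee_pos: [0.5921, 0.1509, 0.1416]
ee_rot: [0.642, 0.762, 0.066, 0.056]
force: [-1.0, -0.1, -3.9]
finger_gap: 0.0111
```

Run:
```python
from meas import *
from workcell import vision
c=vision.read_camera("side");np.savez("side3.npz",**c);go(-66,3,10);now()
i=c["img"][100:270,215:385];cv2.imwrite("pics/s3.png",cv2.resize(i,None,fx=3.5,fy=3.5,interpolation=3))
meas(c,zlo=.06)
```

```text
target [0.592  0.1496 0.137 ]
t 8.4 pos [0.5925 0.151  0.1422] d [-0.0525 -0.0663  0.197 ] r [-0.0011  0.0106  0.0178] F [-0.3783  0.0811 -4.3773] T [-0.1122  0.2935 -0.0334] gap 0.011
yaw y 9.790480416383039 elev y 9.994674512762884 elev x -0.06744678751734577
t 8.40 near bottom x -65.2 z 8.1 | far bottom x 118.9 z 40.6 | th 9.99 roll -0.07 yaw 9.79 F tub -0.36 0.14 -4.38 T [-0.1122  0.2935 -0.0334] gap 11.0
tilt 9.16 roll -0.07 ztop@0 91.5 (rel ledge 25.9) n 2019 x -129.2..116.7 y -66.5..66.3 ztop near 5.1 far 44.8
```

View pics/s3.png

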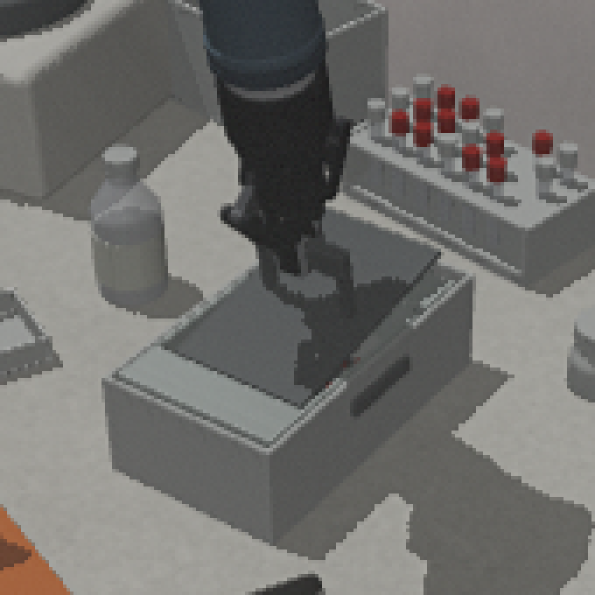

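apply_moves(
  targets=[
    {"dx": -0.03, "dy": -0.02, "dz": 0.07, "rx": 0, "ry": 0, "rz": 0, "gripper": 1},
    {"dx": -0.02, "dy": -0.02, "dz": 0.07, "rx": 0, "ry": 0, "rz": 0, "gripper": 1},
    {"dx": 0, "dy": -0.02, "dz": 0.06, "rx": 0, "ry": 0, "rz": 0, "gripper": 1},
    {"dx": 0, "dy": 0, "dz": 0, "rx": 0, "ry": 0, "rz": 0, "gripper": 1},
  ],
)

```text
time: 8.73
ee_pos: [0.5918, 0.1497, 0.1368]
ee_rot: [0.642, 0.762, 0.066, 0.056]
force: [0.3, 1.0, -3.4]
finger_gap: 0.011
```

Run:
```python
from plan import *
go(-66,1,10);now()
```

```text
target [0.592  0.1496 0.135 ]
t 8.73 pos [0.5918 0.1497 0.1368] d [-0.0052 -0.0067  0.0715] r [-0.0054  0.0094  0.0188] F [ 0.2873  0.9732 -3.4383] T [-0.0374  0.3782 -0.0518] gap 0.011
yaw y 9.79564646023456 elev y 9.972954731901792 elev x -0.06246934484265885
t 8.73 near bottom x -66.2 z 2.8 | far bottom x 118.0 z 35.2 | th 9.97 roll -0.06 yaw 9.80 F tub 0.45 0.91 -3.44 T [-0.0374  0.3782 -0.0518] gap 11.0
```

apply_moves(
  targets=[
    {"dx": 0, "dy": -0.007, "dz": 0.04, "rx": 0, "ry": 0, "rz": 0, "gripper": 1},
    {"dx": 0, "dy": 0, "dz": 0, "rx": 0, "ry": 0, "rz": 0, "gripper": 1},
  ],
)

```text
time: 8.9
ee_pos: [0.592, 0.1499, 0.136]
ee_rot: [0.642, 0.762, 0.066, 0.057]
force: [0.5, -0.1, -3.6]
finger_gap: 0.011
```

apply_moves(
  targets=[
    {"dx": 0, "dy": -0.007, "dz": 0.04, "rx": 0, "ry": 0, "rz": 0, "gripper": 1},
    {"dx": 0, "dy": 0, "dz": 0, "rx": 0, "ry": 0, "rz": 0, "gripper": 1},
  ],
)

```text
time: 9.07
ee_pos: [0.592, 0.1499, 0.135]
ee_rot: [0.642, 0.762, 0.066, 0.057]
force: [-0.2, -0.2, -3.7]
finger_gap: 0.0111
```

Run:
```python
from plan import *
now()
```

```text
t 9.07 near bottom x -65.9 z 0.9 | far bottom x 118.2 z 33.4 | th 9.99 roll -0.06 yaw 9.81 F tub -0.24 -0.15 -3.69 T [-0.0602  0.3444  0.03  ] gap 11.1
```

apply_moves(
  targets=[
    {"dx": 0, "dy": -0.007, "dz": 0.04, "rx": 0, "ry": 0, "rz": 0, "gripper": 1},
    {"dx": 0, "dy": 0, "dz": 0, "rx": 0, "ry": 0, "rz": 0, "gripper": 1},
  ],
)

```text
time: 9.23
ee_pos: [0.5923, 0.1499, 0.1342]
ee_rot: [0.642, 0.762, 0.067, 0.057]
force: [0.2, -0.4, -2.4]
finger_gap: 0.0107
```

Run:
```python
from plan import *
now()
```

```text
t 9.23 near bottom x -65.6 z 0.1 | far bottom x 118.5 z 32.6 | th 10.03 roll -0.06 yaw 9.80 F tub 0.12 -0.4 -2.42 T [-0.0223  0.3207  0.036 ] gap 10.7
```

apply_moves(
  targets=[
    {"dx": 0, "dy": -0.005, "dz": 0.03, "rx": 0, "ry": 0, "rz": 0, "gripper": 1},
    {"dx": 0, "dy": 0, "dz": 0, "rx": 0, "ry": 0, "rz": 0, "gripper": 1},
  ],
)

```text
time: 9.4
ee_pos: [0.5926, 0.1499, 0.1338]
ee_rot: [0.642, 0.762, 0.067, 0.057]
force: [0.8, 0.5, 1.2]
finger_gap: 0.0109
```

Run:
```python
from plan import *
now()
```

```text
t 9.40 near bottom x -65.3 z -0.4 | far bottom x 118.9 z 32.3 | th 10.06 roll -0.05 yaw 9.79 F tub 0.83 0.34 1.19 T [-0.0494  0.4795  0.0174] gap 10.9
```

Felt the ledge at z≈0 in my insert frame, so 65.5 mm, which agrees with vision. I'll raise 2 mm and slide the near end under the rim.

apply_moves(
  targets=[
    {"dx": 0, "dy": 0.014, "dz": -0.09, "rx": 0, "ry": 0, "rz": 0, "gripper": 1},
    {"dx": 0, "dy": 0, "dz": 0, "rx": 0, "ry": 0, "rz": 0, "gripper": 1},
    {"dx": 0, "dy": -0.118, "dz": -0.021, "rx": 0, "ry": 0, "rz": 0, "gripper": 1},
    {"dx": 0, "dy": -0.118, "dz": -0.021, "rx": 0, "ry": 0, "rz": 0, "gripper": 1},
    {"dx": 0, "dy": -0.118, "dz": -0.021, "rx": 0, "ry": 0, "rz": 0, "gripper": 1},
    {"dx": 0, "dy": -0.118, "dz": -0.021, "rx": 0, "ry": 0, "rz": 0, "gripper": 1},
    {"dx": 0, "dy": -0.118, "dz": -0.021, "rx": 0, "ry": 0, "rz": 0, "gripper": 1},
    {"dx": 0, "dy": -0.118, "dz": -0.021, "rx": 0, "ry": 0, "rz": 0, "gripper": 1},
  ],
)

```text
time: 10.07
ee_pos: [0.5739, 0.1467, 0.1355]
ee_rot: [0.642, 0.762, 0.066, 0.056]
force: [-0.3, 0.1, -4.4]
finger_gap: 0.011
```

Run:
```python
from plan import *
now();go(-94,1.5,9)
```

```text
t 10.07 near bottom x -84.4 z 1.5 | far bottom x 99.8 z 34.0 | th 9.99 roll -0.06 yaw 9.80 F tub -0.32 0.19 -4.37 T [-0.0733  0.3425  0.0174] gap 11.0
target [0.5656 0.1451 0.1341]
t 10.07 pos [0.5739 0.1467 0.1355] d [-0.0067 -0.3437 -0.0007] r [0.198  0.009  0.0198] F [-0.3428  0.1349 -4.3724] T [-0.0733  0.3425  0.0174] gap 0.011
yaw y 9.800774397221335 elev y 9.989892401771709 elev x -0.06051522392085099
```

apply_moves(
  targets=[
    {"dx": 0, "dy": -0.115, "dz": 0, "rx": 0.066, "ry": 0, "rz": 0, "gripper": 1},
    {"dx": 0, "dy": -0.115, "dz": 0, "rx": 0.066, "ry": 0, "rz": 0, "gripper": 1},
    {"dx": 0, "dy": -0.115, "dz": 0, "rx": 0.066, "ry": 0, "rz": 0, "gripper": 1},
    {"dx": 0, "dy": 0, "dz": 0, "rx": 0, "ry": 0, "rz": 0, "gripper": 1},
  ],
)

```text
time: 10.4
ee_pos: [0.5655, 0.1453, 0.134]
ee_rot: [0.642, 0.763, 0.059, 0.051]
force: [0.7, 0.4, -2.9]
finger_gap: 0.0113
```

Run:
```python
from plan import *
now();go(-106,1.5,8)
```

```text
t 10.40 near bottom x -94.1 z 1.5 | far bottom x 90.6 z 30.6 | th 8.96 roll -0.06 yaw 9.80 F tub 0.81 0.3 -2.89 T [-0.0488  0.3063 -0.0014] gap 11.3
target [0.5549 0.1433 0.1326]
t 10.4 pos [0.5655 0.1453 0.134 ] d [-0.0062 -0.4355 -0.0126] r [0.1913 0.0093 0.0191] F [ 0.7455  0.429  -2.8938] T [-0.0488  0.3063 -0.0014] gap 0.0113
yaw y 9.79688994025854 elev y 8.95636862248408 elev x -0.06012095583441368
```

apply_moves(
  targets=[
    {"dx": 0, "dy": -0.11, "dz": 0, "rx": 0.05, "ry": 0, "rz": 0, "gripper": 1},
    {"dx": 0, "dy": -0.11, "dz": 0, "rx": 0.05, "ry": 0, "rz": 0, "gripper": 1},
    {"dx": 0, "dy": -0.11, "dz": 0, "rx": 0.05, "ry": 0, "rz": 0, "gripper": 1},
    {"dx": 0, "dy": -0.11, "dz": -0.01, "rx": 0.05, "ry": 0, "rz": 0, "gripper": 1},
    {"dx": 0, "dy": 0, "dz": 0, "rx": 0, "ry": 0, "rz": 0, "gripper": 1},
  ],
)

```text
time: 10.82
ee_pos: [0.5546, 0.1434, 0.1326]
ee_rot: [0.643, 0.763, 0.053, 0.045]
force: [-0.1, 1.0, -3.5]
finger_gap: 0.0111
```

Run:
```python
from plan import *
now();go(-110.3,1.5,7.5)
```

```text
t 10.82 near bottom x -106.3 z 1.6 | far bottom x 78.9 z 27.4 | th 7.95 roll -0.06 yaw 9.80 F tub 0.11 0.99 -3.46 T [-0.0429  0.266  -0.0257] gap 11.1
target [0.5512 0.1426 0.1319]
t 10.82 pos [0.5546 0.1434 0.1326] d [-0.006  -0.1418  0.01  ] r [0.0905 0.0093 0.0193] F [-0.0593  0.9932 -3.462 ] T [-0.0429  0.266  -0.0257] gap 0.0111
yaw y 9.797874195449864 elev y 7.952518233736745 elev x -0.05931910616739365
```

apply_moves(
  targets=[
    {"dx": 0, "dy": -0.06, "dz": -0.006, "rx": 0, "ry": 0, "rz": 0, "gripper": 1},
    {"dx": 0, "dy": -0.06, "dz": -0.006, "rx": 0, "ry": 0, "rz": 0, "gripper": 1},
    {"dx": 0, "dy": 0, "dz": 0, "rx": 0, "ry": 0, "rz": 0, "gripper": 1},
  ],
)

```text
time: 11.07
ee_pos: [0.5519, 0.1429, 0.1326]
ee_rot: [0.643, 0.763, 0.053, 0.045]
force: [-0.3, 0.1, -3.7]
finger_gap: 0.0108
```

apply_moves(
  targets=[
    {"dx": 0, "dy": -0.04, "dz": -0.005, "rx": 0, "ry": 0, "rz": 0, "gripper": 1},
    {"dx": 0, "dy": 0, "dz": 0, "rx": 0, "ry": 0, "rz": 0, "gripper": 1},
  ],
)

```text
time: 11.23
ee_pos: [0.5511, 0.1428, 0.1326]
ee_rot: [0.643, 0.763, 0.053, 0.045]
force: [0.1, -0.5, -3.6]
finger_gap: 0.0114
```

Run:
```python
from plan import *
now()
```

```text
t 11.23 near bottom x -109.8 z 1.5 | far bottom x 75.4 z 27.6 | th 8.01 roll -0.06 yaw 9.80 F tub 0.0 -0.52 -3.63 T [-0.0233  0.2695 -0.0129] gap 11.4
```

apply_moves(
  targets=[
    {"dx": 0, "dy": -0.04, "dz": -0.005, "rx": 0, "ry": 0, "rz": 0, "gripper": 1},
    {"dx": 0, "dy": 0, "dz": 0, "rx": 0, "ry": 0, "rz": 0, "gripper": 1},
  ],
)

```text
time: 11.4
ee_pos: [0.5501, 0.1426, 0.1326]
ee_rot: [0.643, 0.763, 0.053, 0.045]
force: [-0.8, 0.0, -3.1]
finger_gap: 0.0112
```

Run:
```python
from plan import *
now()
```

```text
t 11.40 near bottom x -110.8 z 1.5 | far bottom x 74.4 z 27.5 | th 8.00 roll -0.06 yaw 9.80 F tub -0.79 0.13 -3.12 T [-0.0031  0.2527 -0.0358] gap 11.2
```

apply_moves(
  targets=[
    {"dx": 0, "dy": -0.04, "dz": -0.005, "rx": 0, "ry": 0, "rz": 0, "gripper": 1},
    {"dx": 0, "dy": 0, "dz": 0, "rx": 0, "ry": 0, "rz": 0, "gripper": 1},
  ],
)

```text
time: 11.57
ee_pos: [0.5493, 0.1424, 0.1327]
ee_rot: [0.643, 0.763, 0.053, 0.046]
force: [-0.1, -0.0, -3.2]
finger_gap: 0.0108
```

Run:
```python
from plan import *
now()
```

```text
t 11.57 near bottom x -111.6 z 1.5 | far bottom x 73.6 z 27.6 | th 8.03 roll -0.06 yaw 9.79 F tub -0.07 -0.0 -3.23 T [-0.0698  0.2242 -0.0294] gap 10.8
```

apply_moves(
  targets=[
    {"dx": 0, "dy": -0.03, "dz": -0.004, "rx": 0, "ry": 0, "rz": 0, "gripper": 1},
    {"dx": 0, "dy": 0, "dz": 0, "rx": 0, "ry": 0, "rz": 0, "gripper": 1},
  ],
)

```text
time: 11.73
ee_pos: [0.5491, 0.1424, 0.1328]
ee_rot: [0.643, 0.763, 0.054, 0.046]
force: [1.6, 0.5, -3.0]
finger_gap: 0.0109
```

Run:
```python
from plan import *
now()
```

```text
t 11.73 near bottom x -111.8 z 1.6 | far bottom x 73.4 z 27.9 | th 8.09 roll -0.06 yaw 9.79 F tub 1.66 0.26 -2.99 T [-0.0266 -0.1497 -0.0359] gap 10.9
```

Wall contact: motion stalled at near-end x≈-112.6 with about +1.7 N along x and a torque step. Next I lower the far end while keeping this light contact.

Run:
```python
from plan import *
go(-112.0,1.2,6);go(-112.1,1.0,5)
```

```text
target [0.5512 0.1426 0.1293]
t 11.73 pos [0.5491 0.1424 0.1328] d [-0.0041  0.0637  0.1526] r [0.4176 0.0094 0.017 ] F [ 1.5953  0.5342 -2.9882] T [-0.0266 -0.1497 -0.0359] gap 0.0109
yaw y 9.786752718919601 elev y 8.087986114959655 elev x -0.05731256929467677
target [0.5521 0.1428 0.1275]
t 11.73 pos [0.5491 0.1424 0.1328] d [-0.0041  0.0926  0.2268] r [0.6176 0.0096 0.0169] F [ 1.5953  0.5342 -2.9882] T [-0.0266 -0.1497 -0.0359] gap 0.0109
yaw y 9.786752718919601 elev y 8.087986114959655 elev x -0.05731256929467677
```

apply_moves(
  targets=[
    {"dx": 0, "dy": 0.016, "dz": 0.038, "rx": 0.104, "ry": 0, "rz": 0, "gripper": 1},
    {"dx": 0, "dy": 0.016, "dz": 0.038, "rx": 0.104, "ry": 0, "rz": 0, "gripper": 1},
    {"dx": 0, "dy": 0.016, "dz": 0.038, "rx": 0.104, "ry": 0, "rz": 0, "gripper": 1},
    {"dx": 0, "dy": 0.016, "dz": 0.038, "rx": 0.104, "ry": 0, "rz": 0, "gripper": 1},
    {"dx": 0, "dy": 0, "dz": 0, "rx": 0, "ry": 0, "rz": 0, "gripper": 1},
  ],
)

```text
time: 12.15
ee_pos: [0.5512, 0.1428, 0.129]
ee_rot: [0.643, 0.764, 0.039, 0.034]
force: [2.3, 0.7, -2.6]
finger_gap: 0.0109
```

Run:
```python
from meas import *
from workcell import vision
now();go(-112.1,1.0,4.5)
c=vision.read_camera("side");np.savez("side4.npz",**c)
i=c["img"][100:270,215:385];cv2.imwrite("pics/s4.png",cv2.resize(i,None,fx=3.5,fy=3.5,interpolation=3))
```

```text
t 12.15 near bottom x -112.0 z 1.0 | far bottom x 74.0 z 20.3 | th 5.93 roll -0.06 yaw 9.79 F tub 2.38 0.28 -2.6 T [-0.0364 -0.4225 -0.0742] gap 10.9
target [0.5526 0.1429 0.1268]
t 12.15 pos [0.5512 0.1428 0.129 ] d [-0.0067  0.0467  0.0938] r [0.2867 0.0106 0.0178] F [ 2.3032  0.6728 -2.5987] T [-0.0364 -0.4225 -0.0742] gap 0.0109
yaw y 9.789902005965557 elev y 5.933617666906999 elev x -0.060779742095816214
```

View pics/s4.png

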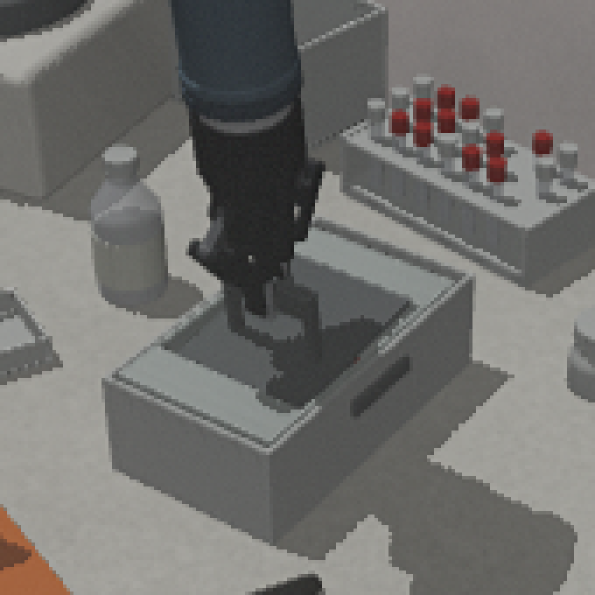

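The far edge, from crop (300,245) to (410,300), is now at the far rim's inner edge and clear of it. Continuing.

apply_moves(
  targets=[
    {"dx": 0, "dy": 0.015, "dz": 0.031, "rx": 0.095, "ry": 0, "rz": 0, "gripper": 1},
    {"dx": 0, "dy": 0.015, "dz": 0.031, "rx": 0.095, "ry": 0, "rz": 0, "gripper": 1},
    {"dx": 0, "dy": 0.015, "dz": 0.031, "rx": 0.095, "ry": 0, "rz": 0, "gripper": 1},
    {"dx": 0, "dy": 0, "dz": 0, "rx": 0, "ry": 0, "rz": 0, "gripper": 1},
  ],
)

```text
time: 12.53
ee_pos: [0.5525, 0.143, 0.1269]
ee_rot: [0.644, 0.764, 0.03, 0.026]
force: [3.4, -0.6, -1.2]
finger_gap: 0.0104
```

Run:
```python
from plan import *
now();go(-112.3,0.8,3)
```

```text
t 12.53 near bottom x -112.2 z 1.1 | far bottom x 74.2 z 15.8 | th 4.52 roll -0.06 yaw 9.79 F tub 3.27 -1.17 -1.18 T [-0.0191 -0.7632 -0.1295] gap 10.4
target [0.554  0.1431 0.1242]
t 12.53 pos [0.5525 0.143  0.1269] d [-0.0059  0.0509  0.1097] r [0.3035 0.0112 0.0181] F [ 3.4234 -0.6037 -1.1759] T [-0.0191 -0.7632 -0.1295] gap 0.0104
yaw y 9.79136719687581 elev y 4.517481624134017 elev x -0.06158254737484705
```

apply_moves(
  targets=[
    {"dx": 0, "dy": 0.02, "dz": 0.034, "rx": 0.1, "ry": 0, "rz": 0, "gripper": 1},
    {"dx": 0, "dy": 0.02, "dz": 0.034, "rx": 0.1, "ry": 0, "rz": 0, "gripper": 1},
    {"dx": 0, "dy": 0, "dz": 0, "rx": 0, "ry": 0, "rz": 0, "gripper": 1},
  ],
)

```text
time: 12.78
ee_pos: [0.5535, 0.1432, 0.1252]
ee_rot: [0.644, 0.765, 0.023, 0.02]
force: [4.0, 0.7, -0.7]
finger_gap: 0.0111
```

Run:
```python
from plan import *
now();go(-112.3,0.8,2)
```

```text
t 12.78 near bottom x -112.3 z 1.0 | far bottom x 74.4 z 12.4 | th 3.50 roll -0.06 yaw 9.79 F tub 4.06 -0.02 -0.73 T [ 0.0186 -0.8403 -0.2013] gap 11.1
target [0.555  0.1433 0.1226]
t 12.78 pos [0.5535 0.1432 0.1252] d [-0.0057  0.0534  0.1059] r [0.3    0.0116 0.0184] F [ 4.0018  0.6662 -0.7295] T [ 0.0186 -0.8403 -0.2013] gap 0.0111
yaw y 9.792735377015385 elev y 3.4999590983622317 elev x -0.062347336281234185
```

apply_moves(
  targets=[
    {"dx": 0, "dy": 0.024, "dz": 0.03, "rx": 0.09, "ry": 0, "rz": 0, "gripper": 1},
    {"dx": 0, "dy": 0.02, "dz": 0.03, "rx": 0.09, "ry": 0, "rz": 0, "gripper": 1},
    {"dx": 0, "dy": 0, "dz": 0, "rx": 0, "ry": 0, "rz": 0, "gripper": 1},
  ],
)

```text
time: 13.03
ee_pos: [0.5543, 0.1433, 0.1236]
ee_rot: [0.644, 0.765, 0.017, 0.015]
force: [4.8, -0.1, -1.4]
finger_gap: 0.0112
```

Run:
```python
from plan import *
from workcell import vision
now();go(-112.2,0.8,1.5)
c=vision.read_camera("side");np.savez("side5.npz",**c)
i=c["img"][140:255,240:360];cv2.imwrite("pics/s5.png",cv2.resize(i,None,fx=5,fy=5,interpolation=3))
```

```text
t 13.03 near bottom x -112.4 z 0.9 | far bottom x 74.5 z 9.3 | th 2.57 roll -0.06 yaw 9.79 F tub 4.68 -0.92 -1.38 T [-0.0253 -0.8387 -0.1271] gap 11.2
target [0.5555 0.1434 0.1218]
t 13.03 pos [0.5543 0.1433 0.1236] d [-0.0055  0.045   0.0734] r [0.2138 0.0119 0.018 ] F [ 4.7654 -0.1161 -1.3768] T [-0.0253 -0.8387 -0.1271] gap 0.0112
yaw y 9.79079240825819 elev y 2.5689476919067147 elev x -0.0628183749479683
```

View pics/s5.png

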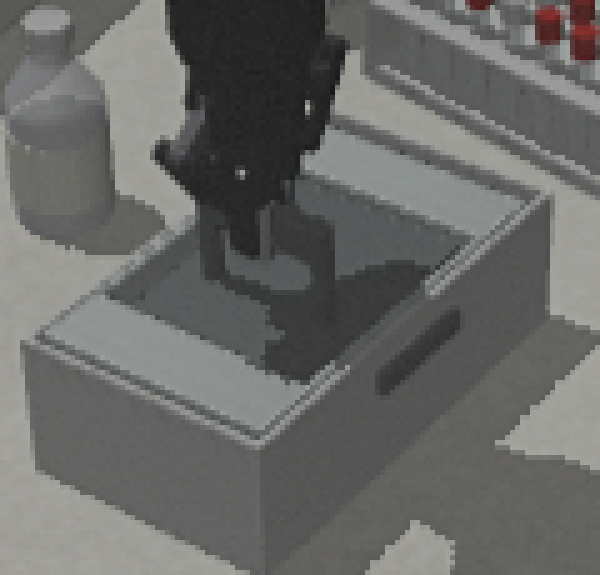

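The far end has dropped past the rim; no rim strip is covered at (470,240). I'll ease the wall push and lower further.

apply_moves(
  targets=[
    {"dx": 0, "dy": 0.034, "dz": 0.037, "rx": 0.12, "ry": 0, "rz": 0, "gripper": 1},
    {"dx": 0, "dy": 0.03, "dz": 0.036, "rx": 0.1, "ry": 0, "rz": 0, "gripper": 1},
    {"dx": 0, "dy": 0, "dz": 0, "rx": 0, "ry": 0, "rz": 0, "gripper": 1},
  ],
)

```text
time: 13.33
ee_pos: [0.5554, 0.1436, 0.1215]
ee_rot: [0.644, 0.765, 0.009, 0.008]
force: [2.7, 0.3, -2.3]
finger_gap: 0.011
```

Run:
```python
from plan import *
now();go(-93.9,0.6,0.5)
```

```text
t 13.33 near bottom x -112.4 z 0.7 | far bottom x 74.5 z 5.2 | th 1.39 roll -0.06 yaw 9.80 F tub 2.71 -0.2 -2.31 T [ 0.0308 -0.576  -0.0915] gap 11.0
target [0.5745 0.1466 0.12  ]
t 13.33 pos [0.5554 0.1436 0.1215] d [-0.0118  0.7719  0.0795] r [0.1775 0.012  0.0208] F [ 2.7041  0.2551 -2.3103] T [ 0.0308 -0.576  -0.0915] gap 0.011
yaw y 9.80455205459162 elev y 1.38761090439898 elev x -0.06180753231849172
```

apply_moves(
  targets=[
    {"dx": 0, "dy": 0.04, "dz": 0.03, "rx": 0.1, "ry": 0, "rz": 0, "gripper": 1},
    {"dx": 0, "dy": 0.05, "dz": 0.03, "rx": 0.09, "ry": 0, "rz": 0, "gripper": 1},
    {"dx": 0, "dy": 0.1, "dz": 0, "rx": 0, "ry": 0, "rz": 0, "gripper": 1},
    {"dx": 0, "dy": 0.1, "dz": 0, "rx": 0, "ry": 0, "rz": 0, "gripper": 1},
    {"dx": 0, "dy": 0, "dz": 0, "rx": 0, "ry": 0, "rz": 0, "gripper": 1},
  ],
)

```text
time: 13.75
ee_pos: [0.5629, 0.1449, 0.1203]
ee_rot: [0.644, 0.765, 0.003, 0.003]
force: [-0.1, -0.5, -2.9]
finger_gap: 0.0114
```

Run:
```python
from plan import *
now();go(-94.1,0.4,0)
```

```text
t 13.75 near bottom x -105.6 z 0.8 | far bottom x 81.4 z 2.5 | th 0.51 roll -0.06 yaw 9.81 F tub -0.16 -0.49 -2.86 T [-0.0008 -0.0231  0.0193] gap 11.4
target [0.5748 0.1467 0.119 ]
t 13.75 pos [0.5629 0.1449 0.1203] d [-0.0109  0.4775  0.055 ] r [0.1027 0.0127 0.021 ] F [-0.0753 -0.5145 -2.8616] T [-0.0008 -0.0231  0.0193] gap 0.0114
yaw y 9.805213148679846 elev y 0.5134873588178144 elev x -0.06400639721864489
```

apply_moves(
  targets=[
    {"dx": 0, "dy": 0.1, "dz": 0, "rx": 0, "ry": 0, "rz": 0, "gripper": 1},
    {"dx": 0, "dy": 0.1, "dz": 0, "rx": 0, "ry": 0, "rz": 0, "gripper": 1},
    {"dx": 0, "dy": 0.1, "dz": 0, "rx": 0, "ry": 0, "rz": 0, "gripper": 1},
    {"dx": 0, "dy": 0.1, "dz": 0, "rx": 0, "ry": 0, "rz": 0, "gripper": 1},
    {"dx": 0, "dy": 0.07, "dz": 0, "rx": 0, "ry": 0, "rz": 0, "gripper": 1},
    {"dx": 0, "dy": 0, "dz": 0, "rx": 0, "ry": 0, "rz": 0, "gripper": 1},
    {"dx": 0, "dy": 0, "dz": 0.035, "rx": 0.1, "ry": 0, "rz": 0, "gripper": 1},
    {"dx": 0, "dy": 0, "dz": 0, "rx": 0, "ry": 0, "rz": 0, "gripper": 1},
  ],
)

```text
time: 14.42
ee_pos: [0.5745, 0.1468, 0.1197]
ee_rot: [0.644, 0.765, -0.0, 0.0]
force: [-0.6, 0.1, -3.6]
finger_gap: 0.011
```

Run:
```python
from plan import *
now();go(-94.1,0,0)
```

```text
t 14.42 near bottom x -94.3 z 1.1 | far bottom x 92.7 z 1.1 | th 0.01 roll -0.06 yaw 9.79 F tub -0.57 0.19 -3.59 T [0.006  0.003  0.0285] gap 11.0
target [0.5748 0.1467 0.1186]
t 14.42 pos [0.5745 0.1468 0.1197] d [-0.0072  0.0095  0.0427] r [0.0021 0.0124 0.018 ] F [-0.5943  0.0922 -3.5875] T [0.006  0.003  0.0285] gap 0.011
yaw y 9.790027668396554 elev y 0.010457711392003355 elev x -0.06187986307166833
```

Flat and 1.1 mm above the ledge. I'll lower it onto the ledge and check with both cameras before letting go.

apply_moves(
  targets=[
    {"dx": 0, "dy": 0.01, "dz": 0.03, "rx": 0, "ry": 0, "rz": 0, "gripper": 1},
    {"dx": 0, "dy": 0, "dz": 0.02, "rx": 0, "ry": 0, "rz": 0, "gripper": 1},
    {"dx": 0, "dy": 0, "dz": 0, "rx": 0, "ry": 0, "rz": 0, "gripper": 1},
  ],
)

```text
time: 14.67
ee_pos: [0.5748, 0.1469, 0.119]
ee_rot: [0.644, 0.765, 0.0, 0.001]
force: [-1.8, -1.2, 2.2]
finger_gap: 0.0111
```

Run:
```python
from plan import *
from workcell import vision
now()
c=vision.read_camera("side");np.savez("side6.npz",**c)
i=c["img"][140:255,240:360];cv2.imwrite("pics/s6.png",cv2.resize(i,None,fx=5,fy=5,interpolation=3))
```

```text
t 14.67 near bottom x -94.0 z 0.3 | far bottom x 93.0 z 0.5 | th 0.06 roll -0.05 yaw 9.79 F tub -1.99 -0.85 2.17 T [-0.0916  0.4002 -0.0296] gap 11.1
```

View pics/s6.png

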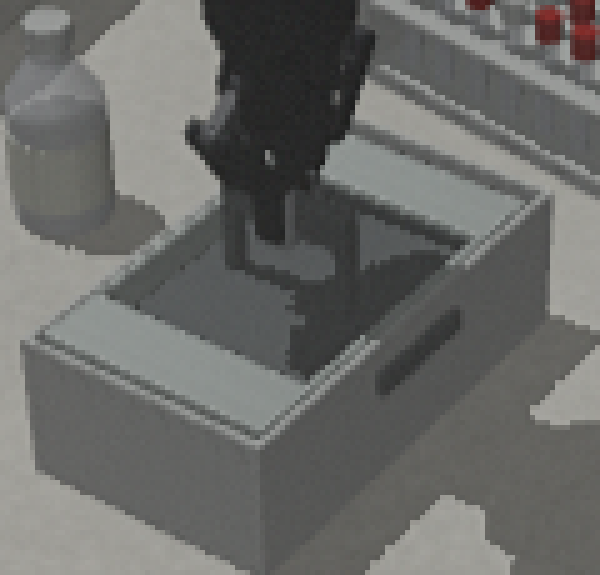

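The plate sits flat on the ledges: rim edges at crop (110,295)-(310,380) and (350,190)-(470,240), both plate ends out of sight under the rims. Opening the gripper.

apply_moves(
  targets=[
    {"dx": 0, "dy": 0, "dz": -0.02, "rx": 0, "ry": 0, "rz": 0, "gripper": 0.8},
    {"dx": 0, "dy": 0, "dz": 0, "rx": 0, "ry": 0, "rz": 0, "gripper": 0.6},
    {"dx": 0, "dy": 0, "dz": 0, "rx": 0, "ry": 0, "rz": 0, "gripper": 0.4},
    {"dx": 0, "dy": 0, "dz": 0, "rx": 0, "ry": 0, "rz": 0, "gripper": 0.4},
    {"dx": 0, "dy": 0, "dz": 0, "rx": 0, "ry": 0, "rz": 0, "gripper": 0.3},
    {"dx": 0, "dy": 0, "dz": 0, "rx": 0, "ry": 0, "rz": 0, "gripper": 0.3},
    {"dx": 0, "dy": 0, "dz": 0, "rx": 0, "ry": 0, "rz": 0, "gripper": 0.3},
  ],
)

```text
time: 15.3
ee_pos: [0.5749, 0.1469, 0.1191]
ee_rot: [0.644, 0.765, 0.0, 0.001]
force: [0.6, -0.2, 0.5]
finger_gap: 0.06
```

Run:
```python
from plan import *
now()
```

```text
t 15.30 near bottom x -93.9 z 0.4 | far bottom x 93.1 z 0.6 | th 0.06 roll -0.06 yaw 9.79 F tub 0.59 -0.32 0.54 T [-0.022  -0.0259  0.0231] gap 60.0
```

Released with a 60 mm gap and forces near zero. Withdrawing up, then aside so the top camera can see.

apply_moves(
  targets=[
    {"dx": 0, "dy": 0, "dz": -0.3, "rx": 0, "ry": 0, "rz": 0, "gripper": 0.3},
    {"dx": 0, "dy": 0, "dz": -0.6, "rx": 0, "ry": 0, "rz": 0, "gripper": 0.3},
    {"dx": 0, "dy": 0, "dz": -0.9, "rx": 0, "ry": 0, "rz": 0, "gripper": 0.3},
    {"dx": 0, "dy": 0, "dz": -1, "rx": 0, "ry": 0, "rz": 0, "gripper": 0.3},
    {"dx": 0, "dy": 0, "dz": -1, "rx": 0, "ry": 0, "rz": 0, "gripper": 0.3},
    {"dx": 0, "dy": 0, "dz": -1, "rx": 0, "ry": 0, "rz": 0, "gripper": 0.3},
    {"dx": -0.3, "dy": 0, "dz": -0.8, "rx": 0, "ry": 0, "rz": 0.2, "gripper": 0.3},
    {"dx": -0.6, "dy": 0, "dz": 0, "rx": 0, "ry": 0, "rz": 0.4, "gripper": 0.3},
    {"dx": -1, "dy": 0, "dz": 0, "rx": 0, "ry": 0, "rz": 0.44, "gripper": 0.3},
    {"dx": -1, "dy": 0, "dz": 0, "rx": 0, "ry": 0, "rz": 0.44, "gripper": 0.3},
    {"dx": -1, "dy": 0, "dz": 0, "rx": 0, "ry": 0, "rz": 0.44, "gripper": 0.3},
    {"dx": -1, "dy": 0, "dz": 0, "rx": 0, "ry": 0, "rz": 0.44, "gripper": 0.3},
  ],
)

```text
time: 16.3
ee_pos: [0.5841, 0.0233, 0.2591]
ee_rot: [0.72, 0.694, -0.0, 0.001]
force: [0.1, -0.1, -0.0]
finger_gap: 0.0599
```

apply_moves(
  targets=[
    {"dx": -1, "dy": 0, "dz": 0, "rx": 0, "ry": 0, "rz": 0.44, "gripper": 0.3},
    {"dx": -1, "dy": 0, "dz": 0, "rx": 0, "ry": 0, "rz": 0.44, "gripper": 0.3},
    {"dx": -1, "dy": 0, "dz": 0, "rx": 0, "ry": 0, "rz": 0.44, "gripper": 0.3},
    {"dx": -1, "dy": 0, "dz": 0, "rx": 0, "ry": 0, "rz": 0.44, "gripper": 0.3},
    {"dx": -1, "dy": 0, "dz": 0, "rx": 0, "ry": 0, "rz": 0.44, "gripper": 0.3},
    {"dx": -1, "dy": 0, "dz": 0, "rx": 0, "ry": 0, "rz": 0.44, "gripper": 0.3},
    {"dx": -1, "dy": 0, "dz": 0, "rx": 0, "ry": 0, "rz": 0.44, "gripper": 0.3},
    {"dx": -1, "dy": 0, "dz": 0, "rx": 0, "ry": 0, "rz": 0.44, "gripper": 0.3},
    {"dx": -0.5, "dy": 0, "dz": 0, "rx": 0, "ry": 0, "rz": 0.2, "gripper": 0.3},
    {"dx": 0, "dy": 0, "dz": 0, "rx": 0, "ry": 0, "rz": 0, "gripper": 0.3},
  ],
)

```text
time: 17.13
ee_pos: [0.5447, -0.1869, 0.2595]
ee_rot: [0.824, 0.567, -0.0, 0.001]
force: [0.3, -0.1, -0.2]
finger_gap: 0.0599
```

Run:
```python
from meas import *
from workcell import vision
ims=[]
for n,b in(("top",-.0006),("side",.0016)):
    c=vision.read_camera(n);np.savez(n+"7.npz",**c);cv2.imwrite(f"pics/{n}7.png",c["img"])
    P=cloud(c);z=P[...,2]-b
    a=np.radians(YAW);e=np.array([np.cos(a),np.sin(a)]);f=np.array([-np.sin(a),np.cos(a)])
    X=(P[...,:2]-I[:2])@e;Y=(P[...,:2]-I[:2])@f
    k=(abs(X)<.066)&(abs(Y)<.055)&(z<.085)&(z>.05)
    A=np.c_[X[k],Y[k],np.ones(k.sum())];co=np.linalg.lstsq(A,z[k],rcond=None)[0]
    print(n,"slab top rel ledge",(co[2]-I[2])*1e3,"tilt",np.degrees(co[:2]),k.sum())
    h=(z>.105)&(z<.14)&(abs(X)<.04)&(abs(Y)<.06)
    v,u=np.nonzero(h);q=ray(c,np.c_[u,v],.132+b);w=(q[:,:2]-I[:2])
    print(" bar",cv2.minAreaRect((np.c_[w@e,w@f]*1000).astype(np.float32)),h.sum())
now()
```

```text
top slab top rel ledge 6.093243485293915 tilt [ 0.1734 -0.2276] 1987
 bar ((-1.8636574745178223, 0.4511070251464844), (14.720586776733398, 80.19488525390625), 0.012656010687351227) 195
side slab top rel ledge 6.955472265333815 tilt [0.0114 0.0015] 1012
 bar ((-14.857583999633789, -9.50277328491211), (102.82701873779297, 43.17439270019531), 89.5650634765625) 288
t 17.23 near bottom x -164.5 z 140.5 | far bottom x -3.0 z 140.7 | th 0.06 roll 0.02 yaw -20.59 F tub 1.03 0.42 0.45 T [ 0.07   -0.0173  0.0027] gap 59.6
```

View pics/top7.png

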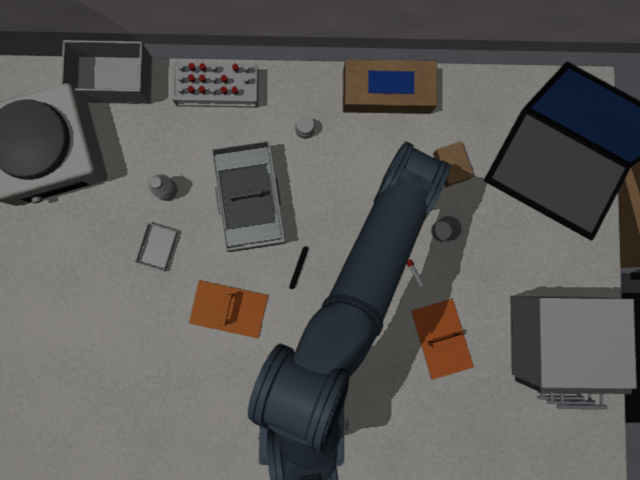

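View pics/side7.png

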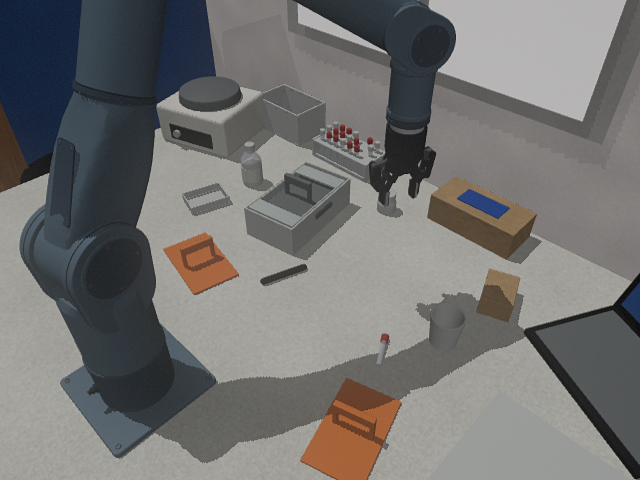

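The top view shows the plate flat in the box with the bar at (248,196); the side view shows the handle upright at (298,187). The bystanders and orange look-alikes are where they were. The fitted bar centre includes some of its visible near face, which pulls the estimate toward -x; allowing for that, it agrees with the insert centre to about 1 mm. Handing in.

```bash
python3 -c "
from workcell import arm
print(arm.hand_in())"
```

```text
the job is handed in; nothing more can be done
None
```

The grey cover plate is fitted in the box and released. It lies flat on the ledges with its two ends about equally far under the rims, and the job is handed in. It took about 17 s of the 58 s.

**How it went:**
- I gripped the handle bar and tilted the plate 10°.
- I felt the ledge at about 65.5 mm, which agrees with the cameras.
- I slid the robot-side end under its rim until it met the end wall. The contact force was about 2 N there and peaked at about 5 N while I lowered the far end past its rim.
- I then slid the plate back about 18 mm, set it down and withdrew.

**Last checks:**
- **Height:** the top of the plate reads 6.1 mm (top camera) and 7.0 mm (side camera) above the ledge; it should be 6 mm.
- **Tilt:** both cameras show under 0.3°.
- **Centring:** by touch, the plate is centred to within about 0.5 mm. The top camera put the handle bar 1.9 mm toward the robot. Part of that comes from seeing the bar's near face, so I take the true offset as about 1 mm.
- **Failed check:** the side camera's bar-position fit was unusable because its mask caught more than the bar, so I ignored it.
- **Surroundings:** the bystanders and the orange look-alikes look unmoved in the last pictures (by eye, not measured), except where the arm hid part of the view. The arm touches nothing.

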